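Unmould the wax blocks and put them in the chiller

TASK

Lift the grey dust lid off the mould tray and set it down upright on the black mat; slide the chiller's blue cover open, lift every wax block out of its mould and stand them all side by side, wax face down, on the floor of the chiller compartment, without dropping any. Then slide the blue cover fully shut over them and put the dust lid back, fully seated, on the empty mould tray. Leave the other things on the bench where they are.

Things in the scene. Friction and masses are not known exactly. Their poses are not given: they have to be found in the camera images.
- tray: fixed metal mould tray, left or right on the bench: flange 182 x 148 x 8 mm, on it a raised block 156 x 122 mm up to z = 30 mm with four open cavities 64 x 44 mm, 22 mm deep (floors at z = 8 mm), centred at x = +-38, y = +-31 mm. Origin: centre of the underside; x along its length. A block in a cavity reaches up to z = 63 mm
- lid: loose grey dust lid, open-bottomed shell 172 x 138 mm (inside 164 x 130), 64 mm high, 0.25 kg. On top an orange bridge handle: bar 80 mm along x, 14 mm thick (y), 12 high, its centre 86 mm above the origin, 16 mm free below. Origin: centre of the lower edge. Seated, it surrounds the tray's raised block with 4 mm play per side and stands on the flange, origin 8 mm above the tray's
- mat: fixed black rubber mat, 200 x 165 x 3 mm, lying on the bench on the other side from the tray. Origin: centre of the underside
- chiller: fixed white bench chiller, 156 mm (x) x 344 mm (y) x 68 mm high with aluminium guide rails to 78 mm along both long sides. The half at +y is an open-topped compartment under the sliding cover, the half at -y is the closed machine. Origin: centre of the underside
- bay (a point): centre of the chiller compartment's floor, 8 mm above the bench; axes as the chiller's. The compartment is 140 mm (x) by 160 mm (y) inside, 60 mm deep, walls 8 mm: room for four blocks lying in two by two with their length along y
- cover (a joint): blue flat sliding cover of the chiller, 142 x 176 x 6 mm, top face 74 mm above the bench: 0 m = fully shut over the compartment, 0.168 m = fully open; it opens towards the chiller's -y and stays where it is left (about 2 N to move it)
- cover_grip (a point): centre of the black bridge handle's bar on the sliding cover, 96 mm above the bench: bar 70 mm long along the chiller's x, 14 mm thick (along y, the sliding direction), 12 mm high; 16 mm free below the bar. Moves with the cover
- block0: white wax block 60 x 40 x 23 mm topped by a yellow cassette plate 62 x 44 x 8 mm with an upright grip fin 36 mm long (along x), 12 mm thick (y), from z = 31 to 55 mm; about 0.12 kg. Origin: centre of the underside; x along its length, z up. May be absent (None); if present it starts in a mould cavity under the lid
- block1: white wax block 60 x 40 x 23 mm topped by a red cassette plate 62 x 44 x 8 mm with an upright grip fin 36 mm long (along x), 12 mm thick (y), from z = 31 to 55 mm; about 0.12 kg. Origin: centre of the underside; x along its length, z up. May be absent (None); if present it starts in a mould cavity under the lid
- block2: white wax block 60 x 40 x 23 mm topped by a green cassette plate 62 x 44 x 8 mm with an upright grip fin 36 mm long (along x), 12 mm thick (y), from z = 31 to 55 mm; about 0.12 kg. Origin: centre of the underside; x along its length, z up. May be absent (None); if present it starts in a mould cavity under the lid
- block3: white wax block 60 x 40 x 23 mm topped by a blue cassette plate 62 x 44 x 8 mm with an upright grip fin 36 mm long (along x), 12 mm thick (y), from z = 31 to 55 mm; about 0.12 kg. Origin: centre of the underside; x along its length, z up. May be absent (None); if present it starts in a mould cavity under the lid
- amber: amber bottle, 52 mm across, 100 mm high (leave alone). Origin: centre of underside
- jar: white jar with red cap, 60 mm across, 75 mm high (leave alone). Origin: centre of underside
- slidebox: cardboard slide box, 80 x 100 x 35 mm (leave alone). Origin: centre of underside
- spare: empty open steel dish, 100 x 75 x 30 mm (leave alone). Origin: centre of underside
- reagent: blue bottle, 60 mm across, 130 mm high (leave alone). Origin: centre of underside
- beaker: white cup, 70 mm across, 80 mm high (leave alone). Origin: centre of underside
- spatula: spatula, 170 mm long, lying on the bench (leave alone). Origin: centre of underside
Mind the look-alikes: they are no part of the job. Leave any red look-alike of the lid alone. Leave any orange look-alike of the tray alone.

How it is judged:
By the outcome, as a careful person would: the job done as asked, in the order asked, and still so for the second after the job is handed in, with the robot touching nothing.
Of block0, block1, block2, block3 only 2 to 4 are there at a start; the rules pass over those that are not, and their reading is None.
At some moment in a run one of lid, block0, block1, block2, block3 may be knocked a few centimetres aside while the robot is not near it.
It also fails if it takes over 210 s, if anything falls off the work surface, if the arm or the gripper's body presses on something with over 40 N, if the wrist force passes 120 N, or if a joint passes its speed limit or range.

ROBOT

A 6-joint arm with a two-finger parallel gripper is mounted at the origin on the work surface. World frame = base frame: x ahead of the robot, y to its left, z up, the work surface at z = 0. Lengths are in m, angles in rad, forces in N, time in s.
With the tool pointing down it reaches from about 0.375 to 0.975 m from the base axis. Payload 3.8 kg.
Tool frame: the origin (TCP) lies at the very end of the fingers, on their centre line; the grasp point (between the pads) lies 19 mm behind it; z points along the fingers, y is the line along which they close (so a half turn about z gives the same grasp; the last joint's range is limited). The gripper opens to 85 mm and grips with 20 to 120 N. Pads are 22 mm wide; open, the fingers measure 114 mm over their backs; the gripper's body (76 mm by 85 mm) begins 54 mm behind the grasp point. The pads swing forward as they close: fully open they stand 13 mm farther back than shut.
Start: joints at [-1.375, 0.264, 1.604, -0, 1.274, -0.037], TCP at [0.156, -0.657, 0.231] pointing down, gripper open.
Joint ranges: [-2.63, 2.63], [-0.94, 2.18], [0.31, 2.57], [-1.31, 4.45], [0, 2.66], [-2.55, 2.55]. Speed limits (rad/s): [2.57, 2.57, 3.14, 3.14, 3.14, 3.14].

INTERFACE

Orientations are given as a rotation vector (axis times angle).
In Python, from workcell import bot, vision gives the robot as it stands. The module is installed in compiled form; this text tells all that it offers.
- The arm moves only by the tool play_rows, never from a script. Its argument "moves" is a list that holds one entry, the list of rows, each a list of 7 numbers: the turn, a rotation vector about the tool's x, y, z as a fraction of full scale, then the shift along the tool's x, y, z as a fraction of full scale, then the finger opening in mm, from 0 to 85.4. In form: [[[ax, ay, az, x, y, z, jaw], ...]]. A call has 1 to 5 rows; each row shifts and turns the commanded pose from where the row before left it, along the tool's axes as they then stand; what a row does not reach is not made up. Full scale, the value 1, is 0.1 m for a shift and 0.5 rad for a turn. A row lasts 1/12 s, in which the tool goes at most 41.7 mm and 7.16 degrees, less where a joint would pass 70% of its speed; a pose out of reach is approached as far as the arm can. A call with a number of a shift or a turn outside -1 to 1 is refused whole. A call with a gripper value outside its range is refused whole. The fingers move at their own pace and stop on an object; "newtons" is the grip in N (left out, the last holds). Time passes only in rows, so rows that do not move let the fingers close. It gives the time, the measured TCP pose, the force, the opening and the grip force at its end, in the units of the state.
- bot.read_state(): the state, without advancing time (a new reading comes with each control period).
- vision.read_camera(name): name is "side" or "top" or "wrist"; returns a dict with "image" (384x512x3 uint8, red, green, blue), "depth" (384x512 float32, m along the optical axis (not along the pixel's ray), 0 where there is no reading), "K" (3x3 intrinsics, pixels), "dist" ([k1, k2, p1, p2, k3] as OpenCV has them; the pictures are not rectified), "R" (3x3) and "t" (3): a world point X has camera coordinates R X + t. Camera axes: x right, y down, z forward; pixel columns grow to the right and rows downward; lengths in m; the calibration is good to about 2 mm. A picture is of the moment at which its call begins.
- bot.finish_job(): hands the job in; it is judged then, once.
The state is a dict: "time": time; "q": joint angles; "joint_vel": joint speeds; "joint_torque": joint torques, N m; "tool_pos": TCP position; "tcp_rot": TCP orientation; "wrist_force": force on the tool from outside, world axes, zero at the start; "torque": the same for the moment, N m; "width": opening from 0.0 (shut) to 1.0 (fully open); "grip_force": force on a finger pad.
Only numpy, scipy, OpenCV 4.12 (cv2) and the standard library are available. Lean on these libraries where they do the work, as an engineer would, in place of code of your own. Each camera call takes 0.05 s, during which the arm holds its last target. There are 200 camera calls.

## Working session

There is one attempt and no reset: what is moved stays moved. The work goes in short steps, Python scripts to look and compute and a tool call to move; the robot and the scene stay as the last step left them, time stands still between calls to the robot, and variables do not carry over. Pictures are saved under pics/ and viewed, at most 14 in all, crops included, and the job is handed in when it is done.

Besides the shell and the picture viewer there is one more tool, called after "Call:" by a JSON object that holds its "method" and its "body", one argument or row to a line. play_rows: Moves the arm, as the interface text tells. Its arguments: {"type":"object","properties":{"moves":{"type":"array","items":{"type":"array","items":{"type":"array","items":{"type":"number"}}}},"newtons":{"type":"number"}},"required":["moves"]}

```bash
mkdir -p pics; ls; cat > h.py <<'E'
import numpy as np, cv2
from scipy.spatial.transform import Rotation as Ro
from workcell import bot, vision
def cam(n):
    c=vision.read_camera(n); c['K']=np.array(c['K'],float);c['R']=np.array(c['R'],float);c['t']=np.array(c['t'],float).ravel();c['dist']=np.array(c['dist'],float);return c
def ray(c,uv):
    p=cv2.undistortPoints(np.array(uv,float).reshape(-1,1,2),c['K'],c['dist']).reshape(-1,2)
    d=np.c_[p,np.ones(len(p))]@c['R']; o=-c['R'].T@c['t']; return o,d
def onz(c,uv,z):
    o,d=ray(c,uv); return o+d*((z-o[2])/d[:,2])[:,None]
def cloud(c):
    h,w=c['depth'].shape; v,u=np.mgrid[:h,:w]; o,d=ray(c,np.c_[u.ravel(),v.ravel()])
    P=(o+d*c['depth'].reshape(-1,1)).reshape(h,w,3); P[c['depth']<=0]=np.nan; return P
def save(im,n): cv2.imwrite('pics/'+n,im[...,::-1])
E
python3 - <<'E'
from h import *
for n in('top','side'):
    c=cam(n); save(c['image'],n+'0.png'); print(n,c['K'][0,0],-c['R'].T@c['t'],c['R'][2],np.mean(c['depth']>0))
s=bot.read_state(); print(s)
E
```

```text
pics
top 451.73706180279487 [0.43813321 0.08589607 1.61702366] [ 0.0422345  -0.00981455 -0.99905952] 0.996063232421875
side 365.86028118901663 [0.29774085 0.97274348 0.8346319 ] [ 0.19854179 -0.75248769 -0.62796771] 0.9960225423177084
{'time': 0.1, 'q': array([-1.37487819e+00,  2.64681181e-01,  1.60527699e+00,  2.68058073e-05,
        1.27371367e+00, -3.68745415e-02]), 'joint_vel': array([-0.00031248,  0.00058635, -0.00239211, -0.00243194, -0.0003722 ,
       -0.00091365]), 'joint_torque': array([ 2.04599733e-04, -5.16706467e+01, -3.68588233e+01, -1.59940982e-04,
        6.24938897e-03,  3.62112235e-05]), 'tool_pos': array([ 0.15561005, -0.65611578,  0.23006291]), 'tcp_rot': array([-3.11827616e+00, -3.64591536e-01,  2.19176976e-04]), 'wrist_force': array([-0.40210801,  0.32635911,  0.15425176]), 'torque': array([ 0.03139743, -0.04629521,  0.00769947]), 'grip_force': 0.0, 'width': 1.0012059893192875}
```

View pics/top0.png

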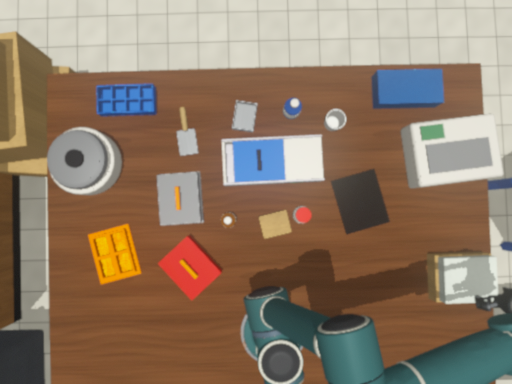

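View pics/side0.png

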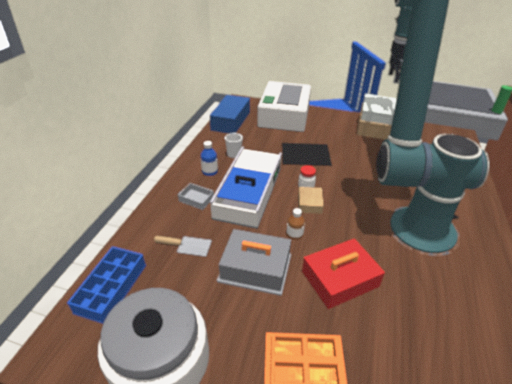

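Top view: the grey lid with orange handle is at (180,198). The red look-alike lid is at (189,267) and the orange look-alike tray at (114,254). The chiller is at (272,160), with its blue cover on the left and its bar at (259,160). The black mat is at (360,200). The grey lid fits the description (grey shell, orange bar, metal flange under it). I'll measure these and make the confirming crop.

```bash
cat >> h.py <<'E'
def rect(P2):
    (c,(a,b),th)=cv2.minAreaRect(np.asarray(P2,np.float32)*1000)
    if a<b: a,b,th=b,a,th+90
    th=(th+90)%180-90
    return np.round([c[0]/1000,c[1]/1000,a/1000,b/1000,th],4)
def blob(c,mask,z,roi):
    u0,v0,u1,v1=roi; m=np.zeros(mask.shape,np.uint8); m[v0:v1,u0:u1]=mask[v0:v1,u0:u1]
    n,l,s,ce=cv2.connectedComponentsWithStats(m); 
    if n<2: return None
    k=1+np.argmax(s[1:,4]); v,u=np.nonzero(l==k)
    return u,v,s[k,4]
E
python3 - <<'E'
from h import *
c=cam('top'); im=c['image'].astype(int); hsv=cv2.cvtColor(c['image'],cv2.COLOR_RGB2HSV); P=cloud(c); H,S,V=[hsv[...,i].astype(int) for i in range(3)]
save(np.hstack([cv2.resize(c['image'][160:240,140:220],(400,400),interpolation=2),cv2.resize(c['image'][120:200,212:332],(400,400),interpolation=2)[:,:]]),'crop1.png')
def go(name,mask,z,roi):
    r=blob(c,mask,z,roi)
    if r is None: print(name,None); return
    u,v,n=r; print(name,n,'px',u.mean().round(1),v.mean().round(1),'rect',rect(onz(c,np.c_[u,v],z)[:,:2]),'z med',np.nanmedian(P[v,u,2]).round(4),'depth ctr',np.nanmedian(P[v,u],0).round(4))
orange=(H<20)&(S>150)&(V>120)
go('lidbar',orange,.1,(150,165,210,235))
go('lidtop',(P[...,2]>.06)&(P[...,2]<.09),.072,(150,165,210,235))
go('tray+lid',(P[...,2]>.003),.008,(150,165,210,235))
go('cover',(H>95)&(H<125)&(S>120),.074,(215,125,330,190))
go('covbar',(V<70)&(P[...,2]>.08),.102,(220,130,300,185))
go('chiller',(P[...,2]>.04),.078,(212,125,335,195))
go('mat',(V<60),.003,(325,160,395,240))
go('amber',P[...,2]>.05,.1,(215,208,240,235)); go('jar',P[...,2]>.05,.075,(290,200,318,228)); go('box',P[...,2]>.02,.035,(255,205,292,242))
s=cam('side'); im=s['image']; hs=cv2.cvtColor(im,cv2.COLOR_RGB2HSV); Ps=cloud(s)
def gs(name,m,z,roi):
    u,v,n=blob(s,m,z,roi); print('side',name,n,rect(onz(s,np.c_[u,v],z)[:,:2]),np.nanmedian(Ps[v,u],0).round(4))
gs('lidbar',(hs[...,0]<20)&(hs[...,1]>150),.094,(225,230,285,260))
gs('covbar',(hs[...,2]<60),.096,(230,170,262,192))
E
```

```text
lidbar 83 px 177.2 197.7 rect [0.4814 0.315  0.0742 0.0124 2.7983] z med 0.0998 depth ctr [0.4815 0.3151 0.0998]
lidtop 1942 px 178.0 197.8 rect [0.4829 0.3168 0.172  0.1402 2.7111] z med 0.072 depth ctr [0.4827 0.3141 0.072 ]
tray+lid 2365 px 178.9 198.0 rect [  0.4855   0.3206   0.212    0.2063 -88.6941] z med 0.0716 depth ctr [0.4817 0.3126 0.0716]
cover 1831 px 258.4 160.1 rect [ 6.0420e-01  3.8500e-02  1.6780e-01  1.3480e-01 -8.8771e+01] z med 0.0738 depth ctr [0.6037 0.0408 0.0738]
covbar None
chiller 4266 px 275.0 159.3 rect [ 6.0400e-01 -9.6000e-03  3.4330e-01  1.5950e-01 -8.8824e+01] z med 0.0717 depth ctr [ 0.6056 -0.0199  0.0717]
mat 881 px 368.1 213.5 rect [  0.4155  -0.3342   0.1522   0.1122 -73.5944] z med 0.0025 depth ctr [ 0.4046 -0.3544  0.0025]
amber 174 px 227.5 219.5 rect [ 0.4044  0.1484  0.0502  0.0436 -1.5377] z med 0.0725 depth ctr [0.4039 0.1493 0.0725]
jar 206 px 302.4 214.3 rect [ 4.13400e-01 -1.05200e-01  5.48000e-02  5.12000e-02  8.82738e+01] z med 0.0745 depth ctr [ 0.4145 -0.1065  0.0745]
box 653 px 274.5 223.7 rect [ 3.83700e-01 -1.24000e-02  1.00200e-01  7.96000e-02 -7.77407e+01] z med 0.0347 depth ctr [ 0.3837 -0.0123  0.0347]
side lidbar 140 [0.4813 0.322  0.0765 0.0274 4.5025] [0.4817 0.321  0.098 ]
side covbar 49 [0.6018 0.0463 0.0658 0.0272 0.4161] [0.6022 0.043  0.0977]
```

View pics/crop1.png

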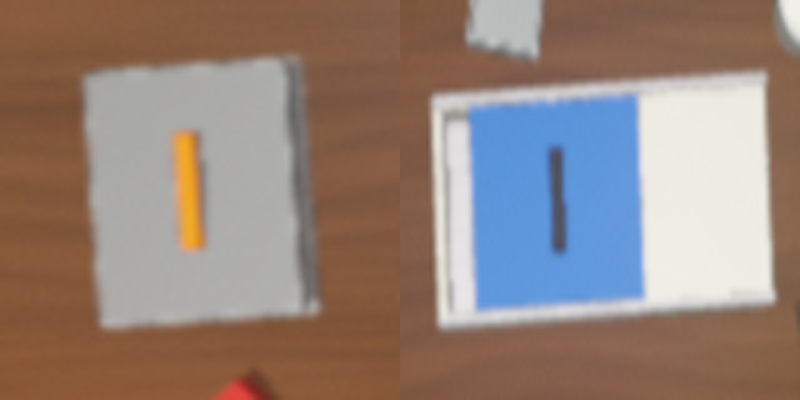

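The crop confirms the lid is the grey shell with the orange bar, yaw about 2.7°. The cover is about 25 mm open and its black bar runs along x. I'll move above the lid.

Call:
{"method": "play_rows", "body": {
  "moves": [
    [[0,0,0.185,0,0,0,85],[0,0,0.185,0,0,0,85],[0,0,0,0.25,-0.27,0,85],[0,0,0,0.25,-0.27,0,85],[0,0,0,0.25,-0.27,0,85]]
  ]
}}

```text
time: 0.62
tool_pos: [0.2269, -0.5714, 0.2307]
tcp_rot: [-3.14, -0.072, 0.0]
wrist_force: [1.3, -0.3, 0.4]
width: 0.998
grip_force: 0.0
```

Call:
{"method": "play_rows", "body": {
  "moves": [
    [[0,0,0,0.25,-0.27,0,85],[0,0,0,0.25,-0.27,0,85],[0,0,0,0.25,-0.27,0,85],[0,0,0,0.25,-0.27,0,85],[0,0,0,0.25,-0.27,0,85]]
  ]
}}

```text
time: 1.03
tool_pos: [0.3459, -0.4299, 0.2312]
tcp_rot: [-3.141, -0.075, -0.0]
wrist_force: [0.2, -0.4, 0.3]
width: 0.995
grip_force: 0.0
```

Call:
{"method": "play_rows", "body": {
  "moves": [
    [[0,0,0,0.25,-0.27,0,85],[0,0,0,0.25,-0.27,0,85],[0,0,0,0.25,-0.27,0,85],[0,0,0,0.25,-0.27,0,85],[0,0,0,0,-0.36,0,85]]
  ]
}}

```text
time: 1.45
tool_pos: [0.4417, -0.2821, 0.2315]
tcp_rot: [3.14, 0.076, 0.005]
wrist_force: [0.1, 0.8, 0.3]
width: 0.996
grip_force: 0.0
```

Call:
{"method": "play_rows", "body": {
  "moves": [
    [[0,0,0,0.03,-0.36,0,85],[0,0,0,0.03,-0.36,0,85],[0,0,0,0.03,-0.36,0,85],[0,0,0,0.03,-0.36,0,85],[0,0,0,0.03,-0.36,0,85]]
  ]
}}

```text
time: 1.87
tool_pos: [0.4441, -0.1007, 0.2313]
tcp_rot: [3.141, 0.075, 0.0]
wrist_force: [0.8, 1.1, -0.8]
width: 0.998
grip_force: 0.0
```

Call:
{"method": "play_rows", "body": {
  "moves": [
    [[0,0,0,0.03,-0.36,0,85],[0,0,0,0.03,-0.36,0,85],[0,0,0,0.03,-0.36,0,85],[0,0,0,0.03,-0.36,0,85],[0,0,0,0.03,-0.36,0,85]]
  ]
}}

```text
time: 2.28
tool_pos: [0.4505, 0.0799, 0.2314]
tcp_rot: [-3.141, -0.075, -0.001]
wrist_force: [0.6, 0.5, -0.2]
width: 0.997
grip_force: 0.0
```

Call:
{"method": "play_rows", "body": {
  "moves": [
    [[0,0,0,0.03,-0.36,0,85],[0,0,0,0.03,-0.36,0,85],[0,0,0,0,-0.36,0,85],[0,0,0,0,0,0,85],[0,0,0,0,0,0,85]]
  ]
}}

```text
time: 2.7
tool_pos: [0.4513, 0.1878, 0.2311]
tcp_rot: [3.14, 0.082, -0.001]
wrist_force: [-0.8, -0.6, 0.0]
width: 0.995
grip_force: 0.0
```

```bash
cat >> h.py <<'E'
def plan(x,y,z,yaw):
    s=bot.read_state(); R=Ro.from_rotvec(s['tcp_rot']); p=np.array(s['tool_pos'])
    t=np.radians(yaw); G=Ro.from_matrix(np.array([[np.cos(t),np.sin(t),0],[np.sin(t),-np.cos(t),0],[0,0,-1]]))
    turn=(R.inv()*G).as_rotvec()/.5; d=np.array([x,y,z])-p
    psi=np.degrees(np.arctan2(*R.as_matrix()[[1,0],0]))
    print('t',round(s['time'],2),'tcp',p.round(4),'yaw',psi.round(2),'q6',s['q'][5].round(2),'w',np.round(s['width'],3),'F',np.round(s['wrist_force'],1))
    print('  turn units',turn.round(3),'shift now-axes',(R.inv().apply(d)*10).round(3),'shift after turn',(G.inv().apply(d)*10).round(3))
E
python3 - <<'E'
from h import *
plan(.4815,.317,.25,2.7)
c=cam('wrist'); save(c['image'],'w0.png'); P=cloud(c); hsv=cv2.cvtColor(c['image'],cv2.COLOR_RGB2HSV);H,S,V=[hsv[...,i].astype(int) for i in range(3)]
u,v,n=blob(c,(H<20)&(S>150)&(V>120),0,(0,0,512,384)); print(n,u.mean(),v.mean(),rect(onz(c,np.c_[u,v],.1)[:,:2]),np.nanmedian(P[v,u],0))
t=cam('top'); save(t['image'],'top1.png'); P=cloud(t); V=t['image'].max(2)
u,v,n=blob(t,(V<60)&(P[...,2]<.01),0,(325,160,395,240)); print('mat',n,rect(onz(t,np.c_[u,v],.003)[:,:2]))
E
```

```text
t 2.7 tcp [0.4513 0.1878 0.2311] yaw 2.98 q6 1.86 w 0.995 F [-0.8 -0.6  0. ]
  turn units [0.001 0.001 0.01 ] shift now-axes [ 0.369 -1.274 -0.19 ] shift after turn [ 0.363 -1.276 -0.189]
6110 199.18559738134206 300.6610474631751 [ 0.3095  0.2534  0.1514  0.1012 41.4539] [0.27932533 0.25714176 0.06396592]
mat 1010 [  0.4279  -0.3306   0.1527   0.136  -75.4173]
```

View pics/w0.png

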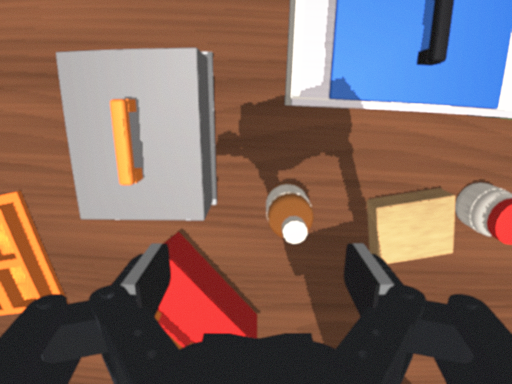

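Wrist view: lid bar at (127,141), tray edge to its right at (212,130), amber bottle at (290,220), cover bar at (437,30). I'll measure from it and finish the approach.

```bash
python3 - <<'E'
from h import *
c=cam('wrist'); P=cloud(c); hsv=cv2.cvtColor(c['image'],cv2.COLOR_RGB2HSV);H,S,V=[hsv[...,i].astype(int) for i in range(3)]
m=(H<22)&(S>150)&(V>120)&(P[...,2]>.097)
u,v,n=blob(c,m,0,(50,50,215,215)); print(n,u.mean(),v.mean(),rect(onz(c,np.c_[u,v],.1)[:,:2]),np.nanmedian(P[v,u],0))
m=(abs(P[...,2]-.072)<.004); u,v,n=blob(c,m,0,(40,30,215,225)); print('lid',rect(onz(c,np.c_[u,v],.072)[:,:2]),np.nanmedian(P[v,u],0))
t=cam('top'); P=cloud(t)
for th in(65,80,95):
  V=t['image'].max(2); u,v,n=blob(t,(V<th),0,(325,160,395,240)); print('mat',n,rect(onz(t,np.c_[u,v],.003)[:,:2]))
E
```

```text
1168 119.34674657534246 141.98116438356163 [0.4838 0.3146 0.0772 0.014  2.7819] [0.48528512 0.31468804 0.10016738]
lid [0.4833 0.316  0.1709 0.1394 2.8048] [0.4931136  0.30885498 0.07242   ]
mat 1766 [ 0.4525 -0.3242  0.1893  0.1558 14.3949]
mat 2397 [ 0.4541 -0.324   0.1965  0.1606 14.2064]
mat 2520 [ 0.4547 -0.3238  0.2006  0.165  13.9997]
```

Call:
{"method": "play_rows", "body": {
  "moves": [
    [[0,0,0,0.09,-0.32,0,85],[0,0,0,0.09,-0.32,0,85],[0,0,0,0.09,-0.32,0,85],[0,0,0,0.09,-0.31,0,85],[0,0,0,0,0,0,85]]
  ]
}}

```text
time: 3.32
tool_pos: [0.4834, 0.318, 0.2313]
tcp_rot: [-3.138, -0.075, -0.002]
wrist_force: [0.1, -0.7, 0.8]
width: 0.997
grip_force: 0.0
```

```bash
python3 - <<'E'
from h import *
t=cam('top'); P=cloud(t)
for th in(65,80,95):
  V=t['image'].max(2); u,v,n=blob(t,(V<th),0,(325,160,395,240)); print('mat',n,rect(onz(t,np.c_[u,v],.003)[:,:2]))
plan(.4815,.316,.14,2.7)
E
```

```text
mat 1785 [ 0.4528 -0.3238  0.1895  0.1564 14.4071]
mat 2403 [ 0.4543 -0.3241  0.196   0.161  14.2153]
mat 2523 [ 0.4547 -0.3238  0.2006  0.165  13.9997]
t 3.37 tcp [0.4826 0.3156 0.2311] yaw 2.76 q6 2.06 w 0.994 F [-0.3  0.1  0.3]
  turn units [-0.    -0.     0.002] shift now-axes [-0.011 -0.004  0.911] shift after turn [-0.011 -0.004  0.911]
```

Call:
{"method": "play_rows", "body": {
  "moves": [
    [[0,0,0,0.01,0,0.35,70],[0,0,0,0,0,0.35,60],[0,0,0,0,0,0.35,60],[0,0,0,0,0,0.3,60],[0,0,0,0,0,0.18,60]]
  ],
  "newtons": 60
}}

```text
time: 3.78
tool_pos: [0.4805, 0.3111, 0.0744]
tcp_rot: [3.137, 0.071, -0.008]
wrist_force: [0.2, -0.4, 0.1]
width: 0.705
grip_force: 0.0
```

Call:
{"method": "play_rows", "body": {
  "moves": [
    [[0,0,0,0,0,0,60],[0,0,0,0,0,0,5],[0,0,0,0,0,0,5],[0,0,0,0,0,0,5],[0,0,0,0,0,0,5]]
  ],
  "newtons": 60
}}

```text
time: 4.2
tool_pos: [0.4844, 0.3155, 0.081]
tcp_rot: [-3.139, -0.074, -0.006]
wrist_force: [-4.2, -3.4, 6.2]
width: 0.146
grip_force: 61.3
```

Call:
{"method": "play_rows", "body": {
  "moves": [
    [[0,0,0,0,0,0,5],[0,0,0,0,0,0,5],[0,0,0,0,0,0,5],[0,0,0,0,0,-0.05,5],[0,0,0,0,0,-0.05,5]]
  ]
}}

```text
time: 4.62
tool_pos: [0.4824, 0.3148, 0.0885]
tcp_rot: [3.14, 0.075, -0.001]
wrist_force: [1.2, -0.4, -3.1]
width: 0.15
grip_force: 59.1
```

Call:
{"method": "play_rows", "body": {
  "moves": [
    [[0,0,0,0,0,-0.1,5],[0,0,0,0,0,-0.2,5],[0,0,0,0,0,-0.25,5],[0,0,0,0,0,-0.3,5],[0,0,0,0,0,-0.3,5]]
  ]
}}

```text
time: 5.03
tool_pos: [0.4816, 0.3145, 0.2041]
tcp_rot: [3.14, 0.075, -0.003]
wrist_force: [-0.1, -0.8, -1.1]
width: 0.147
grip_force: 59.2
```

Call:
{"method": "play_rows", "body": {
  "moves": [
    [[0,0,0,0,0,-0.3,5],[0,0,0,0,0,-0.25,5],[0,0,0,0,0,0,5],[0,0,0,0,0,0,5]]
  ]
}}

```text
time: 5.37
tool_pos: [0.4834, 0.3156, 0.2607]
tcp_rot: [-3.138, -0.075, -0.006]
wrist_force: [0.2, 0.3, -3.0]
width: 0.148
grip_force: 59.3
```

```bash
python3 - <<'E'
from h import *
plan(.4545,-.324,.25,14)
s=cam('side'); t=cam('top'); save(np.hstack([s['image'][130:330,120:420],t['image'][120:320,100:400]]),'lift.png')
E
```

```text
t 5.37 tcp [0.4834 0.3156 0.2607] yaw 2.75 q6 2.06 w 0.148 F [ 0.2  0.3 -3. ]
  turn units [-0.004 -0.008 -0.393] shift now-axes [-0.596  6.375  0.091] shift after turn [-1.828  6.136  0.107]
```

View pics/lift.png

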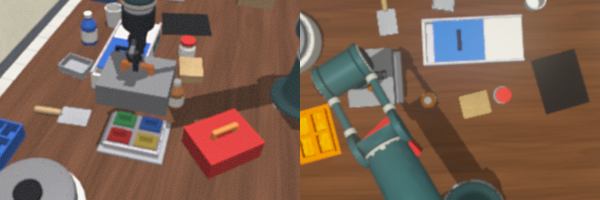

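The lift view shows the lid held level at (135,85) and four blocks in the tray: green, blue, red and yellow. I'll carry the lid to the mat.

Call:
{"method": "play_rows", "body": {
  "moves": [
    [[0,0,0,-0.033,0.2,0,5],[0,0,0,-0.033,0.354,0,5],[0,0,0,-0.033,0.354,0,5],[0,0,0,-0.033,0.354,0,5],[0,0,0,-0.033,0.354,0,5]]
  ]
}}

```text
time: 5.88
tool_pos: [0.4718, 0.1511, 0.2552]
tcp_rot: [3.139, 0.077, -0.008]
wrist_force: [0.6, -1.0, -2.8]
width: 0.142
grip_force: 59.3
```

Call:
{"method": "play_rows", "body": {
  "moves": [
    [[0,0,0,-0.033,0.354,0,5],[0,0,0,-0.033,0.354,0,5],[0,0,0,-0.033,0.354,0,5],[0,0,0,-0.033,0.354,0,5],[0,0,0,-0.033,0.354,0,5]]
  ]
}}

```text
time: 6.3
tool_pos: [0.4638, -0.0262, 0.2556]
tcp_rot: [-3.14, -0.075, 0.007]
wrist_force: [0.7, 0.6, -2.3]
width: 0.146
grip_force: 59.3
```

Call:
{"method": "play_rows", "body": {
  "moves": [
    [[0,0,0,-0.033,0.354,0,5],[0,0,0,-0.033,0.354,0,5],[0,0,0,-0.033,0.354,0,5],[0,0,0,-0.033,0.354,0,5],[0,0,0,-0.033,0.354,0,5]]
  ]
}}

```text
time: 6.72
tool_pos: [0.4559, -0.2034, 0.2555]
tcp_rot: [-3.138, -0.075, 0.007]
wrist_force: [0.5, 0.3, -2.4]
width: 0.142
grip_force: 59.3
```

Call:
{"method": "play_rows", "body": {
  "moves": [
    [[0,0,0,-0.033,0.354,0,5],[0,0,0,-0.033,0.354,0,5],[0,0,0,-0.033,0.2,0,5],[0,0,-0.2,0,0,0,5],[0,0,-0.193,0,0,0,5]]
  ]
}}

```text
time: 7.13
tool_pos: [0.4505, -0.2943, 0.2549]
tcp_rot: [-3.114, -0.385, 0.007]
wrist_force: [0.6, 0.5, -2.2]
width: 0.148
grip_force: 59.3
```

Call:
{"method": "play_rows", "body": {
  "moves": [
    [[0,0,0,0,0,0.2,5],[0,0,0,0,0,0.3,5],[0,0,0,0,0,0.3,5],[0,0,0,0,0,0.3,5],[0,0,0,0,0,0.2,5]]
  ]
}}

```text
time: 7.55
tool_pos: [0.4488, -0.2911, 0.1224]
tcp_rot: [-3.112, -0.382, 0.01]
wrist_force: [-0.6, -0.1, -3.4]
width: 0.147
grip_force: 59.3
```

Call:
{"method": "play_rows", "body": {
  "moves": [
    [[0,0,0,0,0,0.2,5],[0,0,0,0,0,0,5],[0,0,0,0,0,0,5],[0,0,0,0,0,0,5]]
  ]
}}

```text
time: 7.88
tool_pos: [0.4521, -0.2934, 0.1081]
tcp_rot: [-3.117, -0.383, 0.001]
wrist_force: [-0.6, 0.5, -2.4]
width: 0.145
grip_force: 59.3
```

```bash
python3 - <<'E'
from h import *
plan(.4545,-.324,.0735,14)
E
```

```text
t 7.88 tcp [ 0.4521 -0.2934  0.1081] yaw 14.0 q6 0.7 w 0.145 F [-0.6  0.5 -2.4]
  turn units [-0.002  0.001 -0.   ] shift now-axes [-0.051  0.303  0.346] shift after turn [-0.051  0.302  0.346]
```

Call:
{"method": "play_rows", "body": {
  "moves": [
    [[0,0,0,-0.03,0.15,0,5],[0,0,0,-0.02,0.15,0,5],[0,0,0,0,0,0.15,5],[0,0,0,0,0,0.12,5],[0,0,0,0,0,0.04,5]]
  ]
}}

```text
time: 8.3
tool_pos: [0.454, -0.3245, 0.0761]
tcp_rot: [-3.117, -0.381, 0.002]
wrist_force: [-4.3, -1.4, -0.8]
width: 0.148
grip_force: 59.7
```

Call:
{"method": "play_rows", "body": {
  "moves": [
    [[0,0,0,0,0,0,5],[0,0,0,0,0,0.02,5],[0,0,0,0,0,0,5]]
  ]
}}

```text
time: 8.55
tool_pos: [0.455, -0.3243, 0.076]
tcp_rot: [3.118, 0.383, 0.001]
wrist_force: [-0.8, 0.1, -0.9]
width: 0.15
grip_force: 59.6
```

```bash
python3 - <<'E'
from h import *
plan(.4545,-.324,.0735,14)
E
```

```text
t 8.55 tcp [ 0.455  -0.3243  0.076 ] yaw 14.0 q6 0.66 w 0.15 F [-0.8  0.1 -0.9]
  turn units [ 0.001 -0.001  0.   ] shift now-axes [-0.004 -0.004  0.025] shift after turn [-0.004 -0.004  0.025]
```

Call:
{"method": "play_rows", "body": {
  "moves": [
    [[0,0,0,0,0,0.01,5],[0,0,0,0,0,0.01,5],[0,0,0,0,0,0,5],[0,0,0,0,0,0,5]]
  ]
}}

```text
time: 8.88
tool_pos: [0.455, -0.3243, 0.0759]
tcp_rot: [3.117, 0.383, 0.0]
wrist_force: [-5.5, 3.1, 12.3]
width: 0.15
grip_force: 61.3
```

Call:
{"method": "play_rows", "body": {
  "moves": [
    [[0,0,0,0,0,0,30],[0,0,0,0,0,0,45],[0,0,0,0,0,0,60],[0,0,0,0,0,0,60],[0,0,0,0,0,-0.1,60]]
  ]
}}

```text
time: 9.3
tool_pos: [0.4532, -0.3227, 0.0813]
tcp_rot: [-3.115, -0.383, 0.005]
wrist_force: [0.3, -0.8, -0.9]
width: 0.704
grip_force: 0.0
```

Call:
{"method": "play_rows", "body": {
  "moves": [
    [[0,0,0,0,0,-0.3,60],[0,0,0,0,0,-0.35,60],[0,0,0,0,0,-0.35,60],[0,0,0,0,0,-0.2,60],[0,0,0,0,0,0,60]]
  ]
}}

```text
time: 9.72
tool_pos: [0.458, -0.3264, 0.2107]
tcp_rot: [3.11, 0.382, 0.013]
wrist_force: [0.6, 0.6, 0.3]
width: 0.701
grip_force: 0.0
```

```bash
python3 - <<'E'
from h import *
plan(.602,.042,.2,1.15)
w=cam('wrist'); P=cloud(w); hs=cv2.cvtColor(w['image'],cv2.COLOR_RGB2HSV); m=(hs[...,0]<22)&(hs[...,1]>150)&(hs[...,2]>120)&(P[...,2]>.05)
r=blob(w,m,0,(0,0,512,384)); print('lidbar',rect(onz(w,np.c_[r[0],r[1]],.095)[:,:2]),np.nanmedian(P[r[1],r[0]],0))
E
```

```text
t 9.72 tcp [ 0.458  -0.3264  0.2107] yaw 14.01 q6 0.66 w 0.701 F [0.6 0.6 0.3]
  turn units [ 0.017 -0.016  0.449] shift now-axes [ 2.288 -3.227  0.093] shift after turn [ 1.514 -3.654  0.107]
lidbar [ 4.22700e-01 -1.24100e-01  4.91000e-02  4.81000e-02 -6.45653e+01] [ 0.41526621 -0.11052506  0.07545295]
```

Call:
{"method": "play_rows", "body": {
  "moves": [
    [[0,0,0.225,0,0,0,60],[0,0,0.225,0,0,0,60],[0,0,0,0.137,-0.332,0,60],[0,0,0,0.137,-0.332,0,60],[0,0,0,0.137,-0.332,0,60]]
  ]
}}

```text
time: 10.18
tool_pos: [0.4929, -0.2224, 0.2016]
tcp_rot: [-3.14, -0.027, 0.004]
wrist_force: [0.8, -0.1, -0.4]
width: 0.702
grip_force: 0.0
```

Call:
{"method": "play_rows", "body": {
  "moves": [
    [[0,0,0,0.137,-0.332,0,60],[0,0,0,0.137,-0.332,0,60],[0,0,0,0.137,-0.332,0,60],[0,0,0,0.137,-0.332,0,60],[0,0,0,0.137,-0.332,0,60]]
  ]
}}

```text
time: 10.6
tool_pos: [0.5584, -0.0543, 0.2016]
tcp_rot: [-3.141, -0.03, 0.005]
wrist_force: [0.6, -0.2, -0.0]
width: 0.701
grip_force: 0.0
```

Call:
{"method": "play_rows", "body": {
  "moves": [
    [[0,0,0,0.137,-0.332,0,60],[0,0,0,0.137,-0.332,0,60],[0,0,0,0,0,0,60],[0,0,0,0,0,0,60]]
  ]
}}

```text
time: 10.93
tool_pos: [0.5846, 0.0126, 0.2015]
tcp_rot: [-3.141, -0.036, 0.005]
wrist_force: [-0.3, -0.6, -0.2]
width: 0.701
grip_force: 0.0
```

```bash
python3 - <<'E'
from h import *
plan(.6035,.041,.08,1.15)
w=cam('wrist'); P=cloud(w); hs=cv2.cvtColor(w['image'],cv2.COLOR_RGB2HSV)
m=(hs[...,2]<75)&(abs(P[...,2]-.102)<.006)
r=blob(w,m,0,(0,0,512,384))
if r: print('covbar',r[2],r[0].mean(),r[1].mean(),rect(onz(w,np.c_[r[0],r[1]],.102)[:,:2]))
t=cam('top'); P=cloud(t); hs=cv2.cvtColor(t['image'],cv2.COLOR_RGB2HSV)
m=(hs[...,0]<22)&(hs[...,1]>130)&(hs[...,2]>110)
r=blob(t,m,0,(330,165,392,235)); print('lidbar',r[2],rect(onz(t,np.c_[r[0],r[1]],.095)[:,:2]),np.nanmedian(P[r[1],r[0]],0))
save(np.vstack([w['image'],t['image'][110:250,90:410].repeat(1,0)]) if 0 else np.hstack([cv2.resize(w['image'],(400,300)),cv2.resize(t['image'][120:240,150:400],(400,192))[:].repeat(1,0) if 0 else cv2.copyMakeBorder(cv2.resize(t['image'][120:240,150:400],(400,192)),0,108,0,0,0)]),'wc.png')
E
```

```text
t 10.93 tcp [0.5846 0.0126 0.2015] yaw 1.32 q6 1.53 w 0.701 F [-0.3 -0.6 -0.2]
  turn units [-0.     0.006  0.006] shift now-axes [ 0.199 -0.28   1.215] shift after turn [ 0.195 -0.281  1.215]
covbar 1289 229.2389449185415 164.8355314197052 [0.6059 0.037  0.0686 0.0132 0.2506]
lidbar 434 [ 0.4891 -0.3584  0.1699  0.1029 -1.5513] [ 0.53434732 -0.42336784 -0.00054114]
```

View pics/wc.png

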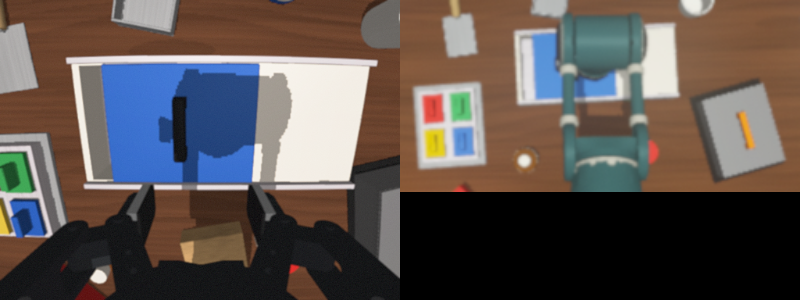

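Wrist crop: cover bar at (179,128) on the partly open blue cover. Top crop: lid squarely on the mat at (740,130) and four coloured blocks in the tray at (448,122). I'll grip the cover bar.

Call:
{"method": "play_rows", "body": {
  "moves": [
    [[0,0,0,0.1,-0.13,0,60],[0,0,0,0.1,-0.13,0.2,60],[0,0,0,0,0,0.3,60],[0,0,0,0,0,0.3,60],[0,0,0,0,0,0,60]]
  ]
}}

```text
time: 11.45
tool_pos: [0.5998, 0.0363, 0.1164]
tcp_rot: [3.141, 0.028, -0.019]
wrist_force: [-2.8, -0.7, -1.3]
width: 0.702
grip_force: 0.0
```

```bash
python3 - <<'E'
from h import *
plan(.6055,.038,.08,1.15)
E
```

```text
t 11.45 tcp [0.5998 0.0363 0.1164] yaw 1.02 q6 1.57 w 0.702 F [-2.8 -0.7 -1.3]
  turn units [-0.     0.024 -0.005] shift now-axes [ 0.061 -0.016  0.363] shift after turn [ 0.057 -0.016  0.364]
```

Call:
{"method": "play_rows", "body": {
  "moves": [
    [[0,0,0,0.05,0,0.18,60],[0,0,0,0,0,0.18,60],[0,0,0,0,0,0,60],[0,0,0,0,0,0,5],[0,0,0,0,0,0,5]]
  ],
  "newtons": 50
}}

```text
time: 11.87
tool_pos: [0.6107, 0.0367, 0.0889]
tcp_rot: [-3.141, -0.029, -0.003]
wrist_force: [0.5, 0.9, 0.1]
width: 0.43
grip_force: 0.0
```

Call:
{"method": "play_rows", "body": {
  "moves": [
    [[0,0,0,0,0,0,5],[0,0,0,0,0,0,5],[0,0,0,0,0,0,5],[0,0,0,0,0.1,0,5],[0,0,0,0,0,0,5]]
  ]
}}

```text
time: 12.28
tool_pos: [0.6112, 0.0264, 0.0894]
tcp_rot: [3.141, 0.03, 0.005]
wrist_force: [-1.8, -1.8, 7.1]
width: 0.147
grip_force: 51.2
```

```bash
python3 - <<'E'
from h import *
plan(.6055,.038,.08,1.15)
E
```

```text
t 12.28 tcp [0.6112 0.0264 0.0894] yaw 1.11 q6 1.55 w 0.147 F [-1.8 -1.8  7.1]
  turn units [ 0.001 -0.006 -0.001] shift now-axes [-0.056 -0.117  0.094] shift after turn [-0.055 -0.117  0.094]
```

Call:
{"method": "play_rows", "body": {
  "moves": [
    [[0,0,0,0,0.15,0,5],[0,0,0,0,0.25,0,5],[0,0,0,0,0.25,0,5],[0,0,0,0,0.25,0,5],[0,0,0,0,0.25,0,5]]
  ]
}}

```text
time: 12.7
tool_pos: [0.6135, -0.088, 0.0894]
tcp_rot: [-3.14, -0.031, -0.005]
wrist_force: [0.1, 4.0, 5.4]
width: 0.143
grip_force: 51.0
```

Call:
{"method": "play_rows", "body": {
  "moves": [
    [[0,0,0,0,0.15,0,5],[0,0,0,0,0.05,0,5],[0,0,0,0,0,0,5]]
  ]
}}

```text
time: 12.95
tool_pos: [0.6137, -0.0959, 0.0894]
tcp_rot: [-3.12, -0.022, -0.002]
wrist_force: [0.2, 40.3, 12.1]
width: 0.145
grip_force: 52.3
```

```bash
python3 - <<'E'
from h import *
plan(.6055,-.107,.08,1.15)
t=cam('top'); P=cloud(t); hs=cv2.cvtColor(t['image'],cv2.COLOR_RGB2HSV)
r=blob(t,(hs[...,0]>95)&(hs[...,0]<125)&(hs[...,1]>120),0,(215,125,330,190)); print(rect(onz(t,np.c_[r[0],r[1]],.074)[:,:2]))
E
```

```text
t 12.95 tcp [ 0.6137 -0.0959  0.0894] yaw 0.79 q6 1.34 w 0.145 F [ 0.2 40.3 12.1]
  turn units [-0.043 -0.003 -0.012] shift now-axes [-0.083  0.112  0.091] shift after turn [-0.084  0.109  0.094]
[ 0.606  -0.0393  0.1331  0.0623  1.0775]
```

Cover is at its open stop (reaction force 40 N). I'll release, rise, and look at the blocks.

Call:
{"method": "play_rows", "body": {
  "moves": [
    [[0,0,0,0,-0.03,0,5],[0,0,0,0,0,0,40],[0,0,0,0,0,0,60],[0,0,0,0,0,-0.2,60],[0,0,0,0,0,-0.3,60]]
  ]
}}

```text
time: 13.42
tool_pos: [0.6091, -0.1045, 0.1337]
tcp_rot: [-3.14, -0.03, 0.013]
wrist_force: [0.7, 0.0, -0.3]
width: 0.696
grip_force: 0.0
```

Call:
{"method": "play_rows", "body": {
  "moves": [
    [[0,0,0,0,0,-0.3,60],[0,0,0,0,-0.35,-0.3,60],[0,0,0,-0.1,-0.35,0,60],[0,0,0,-0.1,-0.35,0,60],[0,0,0,-0.1,-0.35,0,60]]
  ]
}}

```text
time: 13.83
tool_pos: [0.5801, 0.0314, 0.1956]
tcp_rot: [3.141, 0.027, 0.003]
wrist_force: [0.3, 0.5, 0.2]
width: 0.702
grip_force: 0.0
```

Call:
{"method": "play_rows", "body": {
  "moves": [
    [[0,0,0,-0.1,-0.35,0,60],[0,0,0,-0.1,-0.35,0,60],[0,0,0,-0.1,-0.35,0,60],[0,0,0,-0.1,-0.35,0,60],[0,0,0,0,0,0,60]]
  ]
}}

```text
time: 14.25
tool_pos: [0.5353, 0.1751, 0.1945]
tcp_rot: [-3.139, -0.036, 0.001]
wrist_force: [0.1, 0.2, 0.7]
width: 0.704
grip_force: 0.0
```

```bash
cat >> h.py <<'E'
COL={'red':(0,10,None),'yellow':(18,34,None),'green':(45,85,None),'blue':(100,125,None)}
def blocks(n='wrist',show=None):
    w=cam(n); P=cloud(w); hs=cv2.cvtColor(w['image'],cv2.COLOR_RGB2HSV).astype(int)
    if show: save(w['image'],show)
    for k,(a,b,_) in COL.items():
        m=(((hs[...,0]>=a)&(hs[...,0]<=b))|((k=='red')&(hs[...,0]>170)))&(hs[...,1]>120)&(hs[...,2]>60)&(P[...,2]<.09)
        Q=P[...,:2]; near=(Q[...,0]>.36)&(Q[...,0]<.75)&(Q[...,1]>0)&(Q[...,1]<.45)&(P[...,2]>.02)
        f=m&near&(abs(P[...,2]-np.nanmax(np.where(m&near,P[...,2],np.nan)))<.006) if (m&near).any() else m&False
        r=blob(w,f,0,(0,0,512,384))
        if r is None: print(k,None); continue
        z=np.nanmedian(P[r[1],r[0],2]); print(k,r[2],'px',r[0].mean().round(),r[1].mean().round(),'fin',rect(onz(w,np.c_[r[0],r[1]],z)[:,:2]),'z',z.round(4))
    return w,P,hs
E
python3 - <<'E'
from h import *
plan(.483,.3155,.2,2.75)
blocks('wrist','wb.png')
t=cam('top');hs=cv2.cvtColor(t['image'],cv2.COLOR_RGB2HSV)
r=blob(t,(hs[...,0]>95)&(hs[...,0]<125)&(hs[...,1]>120),0,(215,125,330,190)); print('cover',rect(onz(t,np.c_[r[0],r[1]],.074)[:,:2]))
E
```

```text
t 14.25 tcp [0.5353 0.1751 0.1945] yaw 1.33 q6 1.82 w 0.704 F [0.1 0.2 0.7]
  turn units [-0.005  0.001 -0.05 ] shift now-axes [-0.491 -1.416 -0.051] shift after turn [-0.455 -1.428 -0.055]
red 448 px 82.0 192.0 fin [0.5221 0.347  0.0357 0.0139 1.8959] z 0.0632
yellow 362 px 94.0 260.0 fin [0.4483 0.3452 0.0355 0.0137 2.6754] z 0.0633
green 454 px 141.0 191.0 fin [0.5252 0.2869 0.0343 0.0132 2.854 ] z 0.0633
blue 274 px 151.0 257.0 fin [0.4521 0.283  0.0327 0.0132 1.0954] z 0.0632
cover [  0.6068  -0.0944   0.1724   0.1352 -88.9513]
```

View pics/wb.png

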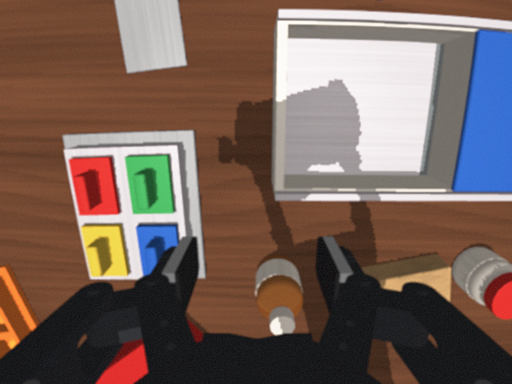

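Wrist view: red (95,185), green (150,183), yellow (104,250) and blue (158,248) are all in their cavities. The compartment is open at (360,105). I'll pick the blue block first.

```bash
python3 - <<'E'
from h import *
for n in('wrist','top'):
    c=cam(n); P=cloud(c); A=P[...,0];B=P[...,1]
    m=(abs(P[...,2]-.008)<.006)&(A>.52)&(A<.69)&(B>-.02)&(B<.17)
    m=cv2.erode(m.astype(np.uint8),np.ones((2,2)))
    r=blob(c,m,0,(0,0,512,384)); print(n,r[2],rect(onz(c,np.c_[r[0],r[1]],.008)[:,:2]))
    m=(P[...,2]>.06)&(A>.5)&(A<.72)&(B>-.2)&(B<.19); r=blob(c,m,0,(0,0,512,384)); print('outer',rect(onz(c,np.c_[r[0],r[1]],.078)[:,:2]), onz(c,np.c_[r[0],r[1]],.068)[:,1].max())
plan(.4495,.2827,.15,2.75)
E
```

```text
wrist 20129 [ 6.03600e-01  6.48000e-02  1.66900e-01  1.42500e-01 -8.89583e+01]
outer [3.92100e-01 5.47000e-02 4.23400e-01 1.95900e-01 8.85041e+01] 0.2725125879213387
top 778 [ 6.04500e-01  6.52000e-02  1.47200e-01  1.32700e-01 -8.90916e+01]
outer [ 6.00300e-01  2.96000e-02  4.23500e-01  1.66800e-01 -8.82285e+01] 0.24054200537408557
t 14.45 tcp [0.5375 0.1695 0.1944] yaw 1.09 q6 1.81 w 0.7 F [-0.5 -0.4  0.5]
  turn units [ 0.002 -0.    -0.058] shift now-axes [-0.858 -1.149  0.443] shift after turn [-0.824 -1.173  0.444]
```

Call:
{"method": "play_rows", "body": {
  "moves": [
    [[0,0,-0.05,0,0,0,36],[0,0,0,-0.2,-0.28,0,36],[0,0,0,-0.2,-0.28,0,36],[0,0,0,-0.2,-0.28,0,36],[0,0,0,-0.2,-0.28,0,36]]
  ]
}}

```text
time: 14.87
tool_pos: [0.4524, 0.2781, 0.1944]
tcp_rot: [3.141, 0.066, 0.0]
wrist_force: [0.6, 0.6, 0.3]
width: 0.415
grip_force: 0.0
```

Call:
{"method": "play_rows", "body": {
  "moves": [
    [[0,0,0,0,0,0,36],[0,0,0,0,0,0.35,36],[0,0,0,0,0,0.35,36],[0,0,0,0,0,0,36],[0,0,0,0,0,0,36]]
  ]
}}

```text
time: 15.28
tool_pos: [0.4511, 0.2765, 0.1224]
tcp_rot: [3.138, 0.068, -0.008]
wrist_force: [-0.3, -0.0, 1.2]
width: 0.423
grip_force: 0.0
```

```bash
python3 - <<'E'
from h import *
plan(.4495,.2827,.045,2.75)
E
```

```text
t 15.28 tcp [0.4511 0.2765 0.1224] yaw 2.47 q6 2.03 w 0.423 F [-0.3 -0.   1.2]
  turn units [ 0.006  0.01  -0.01 ] shift now-axes [-0.009 -0.064  0.774] shift after turn [-0.013 -0.062  0.774]
```

Call:
{"method": "play_rows", "body": {
  "moves": [
    [[0,0,0,-0.01,-0.06,0.1,36],[0,0,0,0,0,0.3,36],[0,0,0,0,0,0.25,36],[0,0,0,0,0,0.1,36],[0,0,0,0,0,0,36]]
  ]
}}

```text
time: 15.7
tool_pos: [0.4502, 0.2839, 0.048]
tcp_rot: [3.139, 0.069, -0.005]
wrist_force: [-0.9, 0.4, -0.5]
width: 0.421
grip_force: 0.0
```

Call:
{"method": "play_rows", "body": {
  "moves": [
    [[0,0,0,0,0,0,36],[0,0,0,0,0,0,36]]
  ]
}}

```text
time: 15.87
tool_pos: [0.4528, 0.2856, 0.0514]
tcp_rot: [-3.139, -0.069, -0.005]
wrist_force: [0.7, 0.2, 0.8]
width: 0.422
grip_force: 0.0
```

```bash
python3 - <<'E'
from h import *
plan(.4495,.2827,.045,2.75)
E
```

```text
t 15.87 tcp [0.4528 0.2856 0.0514] yaw 2.53 q6 2.04 w 0.422 F [0.7 0.2 0.8]
  turn units [-0.003 -0.006 -0.008] shift now-axes [-0.035  0.027  0.064] shift after turn [-0.035  0.027  0.064]
```

Call:
{"method": "play_rows", "body": {
  "moves": [
    [[0,0,0,-0.02,0.02,0.05,36],[0,0,0,0,0,0,36],[0,0,0,0,0,0,4],[0,0,0,0,0,0,4],[0,0,0,0,0,0,4]]
  ],
  "newtons": 50
}}

```text
time: 16.28
tool_pos: [0.4495, 0.2829, 0.045]
tcp_rot: [-3.14, -0.07, -0.001]
wrist_force: [-1.0, 0.2, 2.1]
width: 0.127
grip_force: 50.2
```

Call:
{"method": "play_rows", "body": {
  "moves": [
    [[0,0,0,0,0,0,4],[0,0,0,0,0,0,4],[0,0,0,0,0,-0.05,4],[0,0,0,0,0,-0.1,4],[0,0,0,0,0,-0.2,4]]
  ]
}}

```text
time: 16.7
tool_pos: [0.4476, 0.2815, 0.0778]
tcp_rot: [3.138, 0.07, -0.006]
wrist_force: [0.7, -0.1, -0.4]
width: 0.129
grip_force: 49.7
```

Call:
{"method": "play_rows", "body": {
  "moves": [
    [[0,0,0,0,0,-0.3,4],[0,0,0,0,0,-0.3,4],[0,0,0,0,0,-0.2,4],[0,0,0,0,0,0,4],[0,0,0,0,0,0,4]]
  ]
}}

```text
time: 17.12
tool_pos: [0.4501, 0.2831, 0.1613]
tcp_rot: [-3.139, -0.069, -0.005]
wrist_force: [-0.2, -0.3, -1.4]
width: 0.124
grip_force: 49.8
```

```bash
python3 - <<'E'
from h import *
plan(.6313,.1056,.16,91.15)
E
```

```text
t 17.12 tcp [0.4501 0.2831 0.1613] yaw 2.54 q6 2.04 w 0.124 F [-0.2 -0.3 -1.4]
  turn units [ 3.000e-03 -8.000e-03 -3.093e+00] shift now-axes [1.731 1.854 0.015] shift after turn [-1.811  1.776  0.013]
```

Call:
{"method": "play_rows", "body": {
  "moves": [
    [[0,0,-0.238,0,0,0,4],[0,0,-0.238,0,0,0,4],[0,0,-0.238,0,0,0,4],[0,0,-0.238,0,0,0,4],[0,0,-0.238,0,0,0,4]]
  ]
}}

```text
time: 17.53
tool_pos: [0.4474, 0.2816, 0.1568]
tcp_rot: [2.979, 0.996, -0.007]
wrist_force: [0.4, 0.3, -1.1]
width: 0.125
grip_force: 49.8
```

Call:
{"method": "play_rows", "body": {
  "moves": [
    [[0,0,-0.238,0,0,0,4],[0,0,-0.238,0,0,0,4],[0,0,-0.238,0,0,0,4],[0,0,-0.238,0,0,0,4],[0,0,-0.238,0,0,0,4]]
  ]
}}

```text
time: 17.95
tool_pos: [0.4475, 0.2816, 0.1568]
tcp_rot: [-2.556, -1.825, 0.007]
wrist_force: [-0.5, -0.9, -1.2]
width: 0.123
grip_force: 49.8
```

Call:
{"method": "play_rows", "body": {
  "moves": [
    [[0,0,-0.238,0,0,0,4],[0,0,-0.238,0,0,0,4],[0,0,-0.238,0,0,0,4],[0,0,0,0,0,0,4]]
  ]
}}

```text
time: 18.28
tool_pos: [0.4475, 0.2817, 0.1569]
tcp_rot: [-2.194, -2.246, 0.007]
wrist_force: [0.1, 0.0, -1.4]
width: 0.13
grip_force: 49.7
```

Call:
{"method": "play_rows", "body": {
  "moves": [
    [[0,0,0,-0.226,0.222,0,4],[0,0,0,-0.226,0.222,0,4],[0,0,0,-0.226,0.222,0,4],[0,0,0,-0.226,0.222,0,4],[0,0,0,-0.226,0.222,0,4]]
  ]
}}

```text
time: 18.7
tool_pos: [0.5621, 0.1705, 0.1576]
tcp_rot: [-2.201, -2.239, 0.004]
wrist_force: [0.3, 1.3, -1.0]
width: 0.124
grip_force: 49.7
```

Call:
{"method": "play_rows", "body": {
  "moves": [
    [[0,0,0,-0.226,0.222,0,4],[0,0,0,-0.226,0.222,0,4],[0,0,0,-0.226,0.222,0,4],[0,0,0,0,0,0,4],[0,0,0,0,0,0,4]]
  ]
}}

```text
time: 19.12
tool_pos: [0.6303, 0.1039, 0.1574]
tcp_rot: [-2.204, -2.236, 0.004]
wrist_force: [-0.2, 0.2, -1.6]
width: 0.127
grip_force: 49.7
```

```bash
python3 - <<'E'
from h import *
plan(.6313,.1056,.046,91.15)
E
```

```text
t 19.12 tcp [0.6303 0.1039 0.1574] yaw 90.85 q6 0.11 w 0.127 F [-0.2  0.2 -1.6]
  turn units [-0.006  0.    -0.01 ] shift now-axes [0.017 0.014 1.114] shift after turn [0.017 0.01  1.114]
```

Call:
{"method": "play_rows", "body": {
  "moves": [
    [[0,0,0,0.02,0.01,0.25,4],[0,0,0,0,0,0.3,4],[0,0,0,0,0,0.25,4],[0,0,0,0,0,0.15,4],[0,0,0,0,0,0.05,4]]
  ]
}}

```text
time: 19.53
tool_pos: [0.6265, 0.108, 0.0544]
tcp_rot: [-2.195, -2.239, 0.011]
wrist_force: [-1.1, 0.5, -1.9]
width: 0.124
grip_force: 49.7
```

Call:
{"method": "play_rows", "body": {
  "moves": [
    [[0,0,0,0,0,0,4],[0,0,0,0,0,0.05,4],[0,0,0,0,0,0.02,4],[0,0,0,0,0,0,4],[0,0,0,0,0,0,4]]
  ]
}}

```text
time: 19.95
tool_pos: [0.6321, 0.1077, 0.0535]
tcp_rot: [2.198, 2.243, 0.002]
wrist_force: [-0.6, 0.2, -1.5]
width: 0.125
grip_force: 49.7
```

```bash
python3 - <<'E'
from h import *
plan(.6313,.1056,.046,91.15)
s=cam('side');c=s['image'][140:230,190:300]; save(cv2.resize(c,(660,540),interpolation=2),'pl1.png')
E
```

```text
t 19.95 tcp [0.6321 0.1077 0.0535] yaw 91.17 q6 0.11 w 0.125 F [-0.6  0.2 -1.5]
  turn units [ 0.004 -0.     0.001] shift now-axes [-0.021 -0.009  0.075] shift after turn [-0.021 -0.009  0.075]
```

View pics/pl1.png

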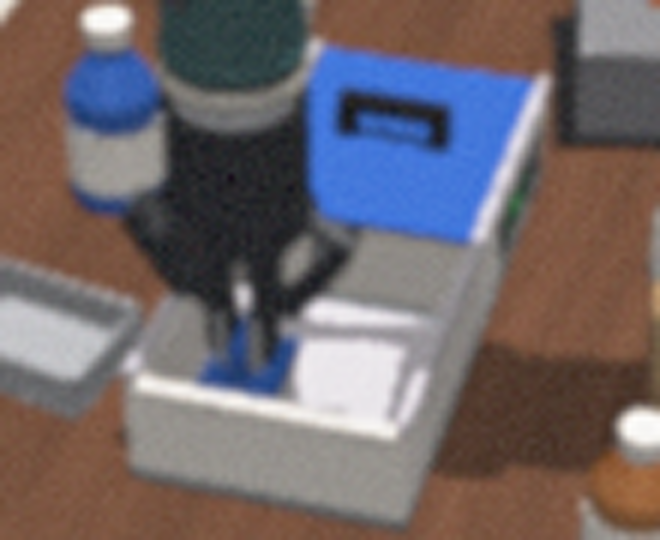

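The side crop shows the blue block (250,370) inside the compartment with clearance to the walls. I'll lower it to contact.

Call:
{"method": "play_rows", "body": {
  "moves": [
    [[0,0,0,0,0,0.04,4],[0,0,0,0,0,0.02,4],[0,0,0,0,0,0.01,4],[0,0,0,0,0,0,4],[0,0,0,0,0,0,4]]
  ]
}}

```text
time: 20.42
tool_pos: [0.6313, 0.1075, 0.0452]
tcp_rot: [-2.199, -2.244, 0.0]
wrist_force: [0.8, -0.0, -0.2]
width: 0.126
grip_force: 49.7
```

Call:
{"method": "play_rows", "body": {
  "moves": [
    [[0,0,0,0,0,0.01,4],[0,0,0,0,0,0,4],[0,0,0,0,0,0,4]]
  ]
}}

```text
time: 20.67
tool_pos: [0.6315, 0.1075, 0.045]
tcp_rot: [2.198, 2.244, 0.0]
wrist_force: [-2.4, -0.3, 4.8]
width: 0.124
grip_force: 50.4
```

Call:
{"method": "play_rows", "body": {
  "moves": [
    [[0,0,0,0,0,0,32],[0,0,0,0,0,0,32],[0,0,0,0,0,0,32],[0,0,0,0,0,-0.1,32],[0,0,0,0,0,-0.3,32]]
  ]
}}

```text
time: 21.08
tool_pos: [0.627, 0.1069, 0.0797]
tcp_rot: [-2.194, -2.239, 0.013]
wrist_force: [-0.3, 0.1, -1.0]
width: 0.373
grip_force: 0.0
```

Call:
{"method": "play_rows", "body": {
  "moves": [
    [[0,0,0,0,0,-0.35,32],[0,0,0,0,0,-0.35,32],[0,0,0.2375,0,0,0,36],[0,0,0.2375,0,0,0,36],[0,0,0.2375,0,0,0,36]]
  ]
}}

```text
time: 21.5
tool_pos: [0.6324, 0.1077, 0.1569]
tcp_rot: [2.565, 1.811, 0.005]
wrist_force: [0.4, 0.1, -0.5]
width: 0.42
grip_force: 0.0
```

Call:
{"method": "play_rows", "body": {
  "moves": [
    [[0,0,0.2375,0,0,0,36],[0,0,0.2375,0,0,0,36],[0,0,0.2375,0,0,0,36],[0,0,0.2375,0,0,0,36],[0,0,0.2375,0,0,0,36]]
  ]
}}

```text
time: 21.92
tool_pos: [0.6315, 0.1075, 0.1552]
tcp_rot: [2.984, 0.981, 0.001]
wrist_force: [-0.0, 0.4, -0.1]
width: 0.42
grip_force: 0.0
```

Call:
{"method": "play_rows", "body": {
  "moves": [
    [[0,0,0.2375,0,0,0,36],[0,0,0.2375,0,0,0,36],[0,0,0.2375,0,0,0,36],[0,0,0.2375,0,0,0,36],[0,0,0.2375,0,0,0,36]]
  ]
}}

```text
time: 22.33
tool_pos: [0.6315, 0.1076, 0.1551]
tcp_rot: [-3.141, -0.065, -0.001]
wrist_force: [0.3, 0.1, 0.6]
width: 0.422
grip_force: 0.0
```

Call:
{"method": "play_rows", "body": {
  "moves": [
    [[0,0,0,-0.163,-0.307,0,36],[0,0,0,-0.163,-0.307,0,36],[0,0,0,-0.163,-0.307,0,36],[0,0,0,0,0,0,36]]
  ]
}}

```text
time: 22.67
tool_pos: [0.5752, 0.2016, 0.1549]
tcp_rot: [-3.138, -0.08, 0.003]
wrist_force: [0.4, -0.1, -0.0]
width: 0.421
grip_force: 0.0
```

```bash
python3 - <<'E'
from h import *
plan(.525,.2866,.045,2.75)
blocks('wrist'); print('side'); blocks('side')
E
```

```text
t 22.67 tcp [0.5752 0.2016 0.1549] yaw 2.91 q6 1.81 w 0.421 F [ 0.4 -0.1 -0. ]
  turn units [-0.005  0.003  0.005] shift now-axes [-0.457 -0.872  1.102] shift after turn [-0.461 -0.873  1.099]
red 528 px 90.0 244.0 fin [0.5228 0.3473 0.0354 0.014  2.2797] z 0.0632
yellow 10 px 100.0 293.0 fin [ 4.640e-01  3.515e-01  5.900e-03  1.400e-03 -4.315e+01] z 0.0522
green 493 px 157.0 244.0 fin [0.5268 0.2874 0.0346 0.0122 2.9427] z 0.0633
blue 693 px 382.0 132.0 fin [6.3170e-01 1.0810e-01 3.6500e-02 1.2200e-02 8.9867e+01] z 0.0631
side
red 41 px 239.0 260.0 fin [0.5203 0.3512 0.0347 0.0109 2.498 ] z 0.0618
yellow 41 px 266.0 266.0 fin [0.445  0.3503 0.0355 0.0112 6.522 ] z 0.0622
green 39 px 245.0 244.0 fin [0.5233 0.291  0.0333 0.0131 4.3433] z 0.061
blue 7 px 230.0 199.0 fin [ 6.31400e-01  1.16400e-01  2.04000e-02  3.30000e-03 -7.03437e+01] z 0.0621
```

Call:
{"method": "play_rows", "body": {
  "moves": [
    [[0,0,0,-0.15,-0.292,0,36],[0,0,0,-0.15,-0.292,0,36],[0,0,0,-0.15,-0.292,0,36],[0,0,0,0,0,0,36],[0,0,0,0,0,0.3,36]]
  ]
}}

```text
time: 23.18
tool_pos: [0.534, 0.2855, 0.1314]
tcp_rot: [-3.135, -0.078, -0.02]
wrist_force: [1.1, 1.0, -0.1]
width: 0.423
grip_force: 0.0
```

Call:
{"method": "play_rows", "body": {
  "moves": [
    [[0,0,0,0,0,0.3,36],[0,0,0,0,0,0,36],[0,0,0,0,0,0,36]]
  ]
}}

```text
time: 23.43
tool_pos: [0.528, 0.2807, 0.0927]
tcp_rot: [3.138, 0.073, -0.007]
wrist_force: [-0.4, -0.4, 0.0]
width: 0.424
grip_force: 0.0
```

```bash
python3 - <<'E'
from h import *
plan(.526,.2870,.045,2.75)
E
```

```text
t 23.43 tcp [0.528  0.2807 0.0927] yaw 2.67 q6 1.97 w 0.424 F [-0.4 -0.4  0. ]
  turn units [ 0.004  0.009 -0.003] shift now-axes [-0.015 -0.065  0.477] shift after turn [-0.017 -0.064  0.477]
```

Call:
{"method": "play_rows", "body": {
  "moves": [
    [[0,0,0,-0.01,-0.06,0.0,36],[0,0,0,0,0,0.2,36],[0,0,0,0,0,0.2,36],[0,0,0,0,0,0.05,36],[0,0,0,0,0,0,36]]
  ]
}}

```text
time: 23.85
tool_pos: [0.5277, 0.2882, 0.0494]
tcp_rot: [3.14, 0.074, -0.002]
wrist_force: [-0.2, -0.3, -0.1]
width: 0.425
grip_force: 0.0
```

Call:
{"method": "play_rows", "body": {
  "moves": [
    [[0,0,0,0,0,0,36],[0,0,0,0,0,0,36]]
  ]
}}

```text
time: 24.02
tool_pos: [0.5292, 0.2892, 0.0514]
tcp_rot: [-3.139, -0.074, -0.004]
wrist_force: [0.1, 0.2, 0.3]
width: 0.421
grip_force: 0.0
```

```bash
python3 - <<'E'
from h import *
plan(.526,.2870,.045,2.75)
E
```

```text
t 24.02 tcp [0.5292 0.2892 0.0514] yaw 2.71 q6 1.98 w 0.421 F [0.1 0.2 0.3]
  turn units [-0.003 -0.006 -0.001] shift now-axes [-0.034  0.02   0.064] shift after turn [-0.033  0.02   0.064]
```

Call:
{"method": "play_rows", "body": {
  "moves": [
    [[0,0,0,-0.02,0.02,0.06,36],[0,0,0,0,0,0,36],[0,0,0,0,0,0,4],[0,0,0,0,0,0,4],[0,0,0,0,0,0,4]]
  ],
  "newtons": 50
}}

```text
time: 24.43
tool_pos: [0.5259, 0.2864, 0.0435]
tcp_rot: [-3.141, -0.075, -0.0]
wrist_force: [-0.9, 0.0, -0.5]
width: 0.126
grip_force: 52.4
```

Call:
{"method": "play_rows", "body": {
  "moves": [
    [[0,0,0,0,0,0,4],[0,0,0,0,0,0,4],[0,0,0,0,0,-0.05,4],[0,0,0,0,0,-0.1,4],[0,0,0,0,0,-0.2,4]]
  ]
}}

```text
time: 24.85
tool_pos: [0.5237, 0.2854, 0.0766]
tcp_rot: [3.138, 0.075, -0.008]
wrist_force: [-0.9, 0.3, -1.3]
width: 0.128
grip_force: 52.2
```

Call:
{"method": "play_rows", "body": {
  "moves": [
    [[0,0,0,0,0,-0.3,4],[0,0,0,0,0,-0.3,4],[0,0,0,0,0,-0.2,4],[0,0,0,0,0,0,4],[0,0,-0.2375,0,0,0,4]]
  ]
}}

```text
time: 25.27
tool_pos: [0.5273, 0.2871, 0.1612]
tcp_rot: [-3.129, -0.262, -0.007]
wrist_force: [-0.7, -1.0, -1.3]
width: 0.127
grip_force: 52.3
```

Call:
{"method": "play_rows", "body": {
  "moves": [
    [[0,0,-0.2375,0,0,0,4],[0,0,-0.2375,0,0,0,4],[0,0,-0.2375,0,0,0,4],[0,0,-0.2375,0,0,0,4],[0,0,-0.2375,0,0,0,4]]
  ]
}}

```text
time: 25.68
tool_pos: [0.5251, 0.286, 0.1574]
tcp_rot: [2.914, 1.174, -0.003]
wrist_force: [0.6, -0.1, -2.0]
width: 0.123
grip_force: 52.2
```

Call:
{"method": "play_rows", "body": {
  "moves": [
    [[0,0,-0.2375,0,0,0,4],[0,0,-0.2375,0,0,0,4],[0,0,-0.2375,0,0,0,4],[0,0,-0.2375,0,0,0,4],[0,0,-0.2375,0,0,0,4]]
  ]
}}

```text
time: 26.1
tool_pos: [0.5251, 0.286, 0.1574]
tcp_rot: [-2.443, -1.975, 0.003]
wrist_force: [-0.4, 0.1, -2.1]
width: 0.121
grip_force: 52.2
```

Call:
{"method": "play_rows", "body": {
  "moves": [
    [[0,0,-0.2375,0,0,0,4],[0,0,-0.2375,0,0,0,4],[0,0,0,0,0,0,4],[0,0,0,-0.317,0.127,0,4],[0,0,0,-0.317,0.127,0,4]]
  ]
}}

```text
time: 26.52
tool_pos: [0.5518, 0.2242, 0.1578]
tcp_rot: [-2.198, -2.244, 0.001]
wrist_force: [-0.1, 1.0, -1.7]
width: 0.13
grip_force: 52.2
```

Call:
{"method": "play_rows", "body": {
  "moves": [
    [[0,0,0,-0.317,0.127,0,4],[0,0,0,-0.317,0.127,0,4],[0,0,0,-0.317,0.127,0,4],[0,0,0,-0.317,0.127,0,4],[0,0,0,0,0,0,4]]
  ]
}}

```text
time: 26.93
tool_pos: [0.6078, 0.0923, 0.1581]
tcp_rot: [2.205, 2.234, -0.002]
wrist_force: [0.1, 0.1, -0.6]
width: 0.124
grip_force: 52.2
```

```bash
python3 - <<'E'
from h import *
plan(.6327,.0356,.046,91.15)
E
```

```text
t 26.93 tcp [0.6078 0.0923 0.1581] yaw 90.74 q6 0.1 w 0.124 F [ 0.1  0.1 -0.6]
  turn units [ 0.002  0.006 -0.014] shift now-axes [-0.566  0.24   1.123] shift after turn [-0.571  0.237  1.121]
```

Call:
{"method": "play_rows", "body": {
  "moves": [
    [[0,0,0,-0.285,0.12,0,4],[0,0,0,-0.285,0.12,0,4],[0,0,-0.01,0,0,0,4],[0,0,0,0,0,0,4],[0,0,0,0,0,0,4]]
  ]
}}

```text
time: 27.35
tool_pos: [0.6305, 0.0416, 0.1578]
tcp_rot: [-2.195, -2.246, 0.001]
wrist_force: [-0.3, -0.0, -1.2]
width: 0.126
grip_force: 52.2
```

Call:
{"method": "play_rows", "body": {
  "moves": [
    [[0,0,0,0,0,0.2,4],[0,0,0,0,0,0.25,4],[0,0,0,0,0,0.25,4],[0,0,0,0,0,0,4],[0,0,0,0,0,0,4]]
  ]
}}

```text
time: 27.77
tool_pos: [0.6286, 0.0425, 0.0864]
tcp_rot: [-2.19, -2.247, 0.006]
wrist_force: [0.4, -0.2, -0.1]
width: 0.126
grip_force: 52.2
```

```bash
python3 - <<'E'
from h import *
plan(.6327,.0356,.046,91.15)
E
```

```text
t 27.77 tcp [0.6286 0.0425 0.0864] yaw 91.49 q6 0.0 w 0.126 F [ 0.4 -0.2 -0.1]
  turn units [-0.01  -0.001  0.012] shift now-axes [-0.07   0.041  0.404] shift after turn [-0.07   0.039  0.404]
```

Call:
{"method": "play_rows", "body": {
  "moves": [
    [[0,0,0,-0.07,0.03,0,4],[0,0,0,0,0,0.2,4],[0,0,0,0,0,0.14,4],[0,0,0,0,0,0,4],[0,0,0,0,0,0,4]]
  ]
}}

```text
time: 28.18
tool_pos: [0.6336, 0.0343, 0.0541]
tcp_rot: [-2.192, -2.249, 0.002]
wrist_force: [-1.1, -0.4, -2.1]
width: 0.129
grip_force: 52.2
```

Call:
{"method": "play_rows", "body": {
  "moves": [
    [[0,0,0,0,0,0.02,4],[0,0,0,0,0,0.02,4],[0,0,0,0,0,0.01,4],[0,0,0,0,0,0,4],[0,0,0,0,0,0,4]]
  ]
}}

```text
time: 28.6
tool_pos: [0.6344, 0.0344, 0.0497]
tcp_rot: [2.193, 2.249, 0.001]
wrist_force: [-0.1, -0.5, -0.5]
width: 0.125
grip_force: 52.2
```

```bash
python3 - <<'E'
from h import *
plan(.6327,.0356,.045,91.15)
E
```

```text
t 28.6 tcp [0.6344 0.0344 0.0497] yaw 91.46 q6 -0.01 w 0.125 F [-0.1 -0.5 -0.5]
  turn units [ 0.001 -0.     0.011] shift now-axes [ 0.012 -0.017  0.047] shift after turn [ 0.012 -0.017  0.047]
```

Call:
{"method": "play_rows", "body": {
  "moves": [
    [[0,0,0,0,0,0.03,4],[0,0,0,0,0,0.02,4],[0,0,0,0,0,0.01,4],[0,0,0,0,0,0,4],[0,0,0,0,0,0,4]]
  ]
}}

```text
time: 29.02
tool_pos: [0.6342, 0.0344, 0.0436]
tcp_rot: [-2.193, -2.249, 0.0]
wrist_force: [-1.0, 0.2, 1.4]
width: 0.124
grip_force: 52.6
```

Call:
{"method": "play_rows", "body": {
  "moves": [
    [[0,0,0,0,0,0.01,4],[0,0,0,0,0,0,4],[0,0,0,0,0,0,4]]
  ]
}}

```text
time: 29.27
tool_pos: [0.6342, 0.0344, 0.0435]
tcp_rot: [-2.193, -2.249, 0.0]
wrist_force: [-3.5, -0.0, 7.6]
width: 0.124
grip_force: 53.3
```

Call:
{"method": "play_rows", "body": {
  "moves": [
    [[0,0,0,0,0,0,32],[0,0,0,0,0,0,32],[0,0,0,0,0,0,32],[0,0,0,0,0,-0.1,32],[0,0,0,0,0,-0.3,32]]
  ]
}}

```text
time: 29.68
tool_pos: [0.6298, 0.0343, 0.0776]
tcp_rot: [-2.188, -2.244, 0.012]
wrist_force: [-0.2, 0.6, -0.8]
width: 0.373
grip_force: 0.0
```

Call:
{"method": "play_rows", "body": {
  "moves": [
    [[0,0,0,0,0,-0.35,32],[0,0,0,0,0,-0.4,32],[0,0,0.2385,0,0,0,36],[0,0,0.2385,0,0,0,36],[0,0,0.2385,0,0,0,36]]
  ]
}}

```text
time: 30.1
tool_pos: [0.6354, 0.0344, 0.1599]
tcp_rot: [2.562, 1.815, 0.005]
wrist_force: [-0.1, -1.0, 0.0]
width: 0.422
grip_force: 0.0
```

Call:
{"method": "play_rows", "body": {
  "moves": [
    [[0,0,0.2385,0,0,0,36],[0,0,0.2385,0,0,0,36],[0,0,0.2385,0,0,0,36],[0,0,0.2385,0,0,0,36],[0,0,0.2385,0,0,0,36]]
  ]
}}

```text
time: 30.52
tool_pos: [0.6344, 0.0344, 0.1581]
tcp_rot: [2.984, 0.983, 0.001]
wrist_force: [0.4, -0.1, 0.6]
width: 0.421
grip_force: 0.0
```

Call:
{"method": "play_rows", "body": {
  "moves": [
    [[0,0,0.2385,0,0,0,36],[0,0,0.2385,0,0,0,36],[0,0,0.2385,0,0,0,36],[0,0,0.2385,0,0,0,36],[0,0,0.2385,0,0,0,36]]
  ]
}}

```text
time: 30.93
tool_pos: [0.6344, 0.0344, 0.158]
tcp_rot: [3.141, 0.063, 0.001]
wrist_force: [1.1, -0.0, -0.0]
width: 0.422
grip_force: 0.0
```

Call:
{"method": "play_rows", "body": {
  "moves": [
    [[0,0,0,-0.097,-0.318,0,36],[0,0,0,-0.097,-0.318,0,36],[0,0,0,-0.097,-0.318,0,36],[0,0,0,-0.097,-0.318,0,36],[0,0,0,-0.097,-0.318,0,36]]
  ]
}}

```text
time: 31.35
tool_pos: [0.578, 0.1922, 0.1581]
tcp_rot: [-3.141, -0.071, -0.001]
wrist_force: [0.0, 0.7, 0.8]
width: 0.421
grip_force: 0.0
```

Call:
{"method": "play_rows", "body": {
  "moves": [
    [[0,0,0,-0.097,-0.318,0,36],[0,0,0,-0.097,-0.318,0,36],[0,0,0,0,0,0,36]]
  ]
}}

```text
time: 31.6
tool_pos: [0.5542, 0.2588, 0.1582]
tcp_rot: [-3.138, -0.079, 0.0]
wrist_force: [0.0, -0.4, 0.4]
width: 0.422
grip_force: 0.0
```

```bash
python3 - <<'E'
from h import *
plan(.5222,.3475,.045,2.75)
blocks('wrist'); print('side'); blocks('side')
E
```

```text
t 31.6 tcp [0.5542 0.2588 0.1582] yaw 2.87 q6 1.91 w 0.422 F [ 0.  -0.4  0.4]
  turn units [-0.006  0.     0.004] shift now-axes [-0.275 -0.899  1.134] shift after turn [-0.277 -0.902  1.132]
red 1 px 361.0 353.0 fin [0.4113 0.1558 0.     0.     0.    ] z 0.0829
yellow 35 px 158.0 282.0 fin [ 4.64200e-01  3.47600e-01  1.31000e-02  3.10000e-03 -7.55051e+01] z 0.0603
green 60 px 509.0 114.0 fin [6.33300e-01 5.24000e-02 1.11000e-02 4.70000e-03 1.47525e+01] z 0.0543
blue 665 px 453.0 111.0 fin [ 6.31500e-01  1.08600e-01  3.74000e-02  1.21000e-02 -8.95886e+01] z 0.0631
side
red 39 px 239.0 260.0 fin [0.5197 0.3517 0.0356 0.0116 2.4981] z 0.062
yellow 41 px 266.0 266.0 fin [0.4449 0.3506 0.0354 0.0121 2.4048] z 0.0617
green None
blue 2 px 226.0 203.0 fin [6.47700e-01 1.12600e-01 3.30000e-03 0.00000e+00 1.73503e+01] z 0.0375
```

Call:
{"method": "play_rows", "body": {
  "moves": [
    [[0,0,0,-0.095,-0.31,0,36],[0,0,0,-0.095,-0.31,0,36],[0,0,0,-0.095,-0.32,0,36],[0,0,0,0,0,0,36],[0,0,0,0,0,0.3,36]]
  ]
}}

```text
time: 32.12
tool_pos: [0.5282, 0.3494, 0.1344]
tcp_rot: [-3.134, -0.075, -0.018]
wrist_force: [1.7, 0.1, 0.9]
width: 0.422
grip_force: 0.0
```

Call:
{"method": "play_rows", "body": {
  "moves": [
    [[0,0,0,0,0,0.35,36],[0,0,0,0,0,0,36],[0,0,0,0,0,0,36]]
  ]
}}

```text
time: 32.37
tool_pos: [0.5219, 0.3437, 0.0901]
tcp_rot: [3.137, 0.07, -0.008]
wrist_force: [-0.1, -0.8, 0.6]
width: 0.42
grip_force: 0.0
```

```bash
python3 - <<'E'
from h import *
plan(.5222,.3475,.045,2.75)
E
```

```text
t 32.37 tcp [0.5219 0.3437 0.0901] yaw 2.56 q6 2.07 w 0.42 F [-0.1 -0.8  0.6]
  turn units [ 0.007  0.011 -0.007] shift now-axes [ 0.007 -0.04   0.451] shift after turn [ 0.004 -0.038  0.451]
```

Call:
{"method": "play_rows", "body": {
  "moves": [
    [[0,0,0,0,-0.02,0.0,36],[0,0,0,0,0,0.2,36],[0,0,0,0,0,0.2,36],[0,0,0,0,0,0.08,36],[0,0,0,0,0,0,36]]
  ]
}}

```text
time: 32.78
tool_pos: [0.5231, 0.3476, 0.0441]
tcp_rot: [3.14, 0.071, -0.002]
wrist_force: [0.1, 0.4, -0.4]
width: 0.421
grip_force: 0.0
```

Call:
{"method": "play_rows", "body": {
  "moves": [
    [[0,0,0,0,0,0,36],[0,0,0,0,0,0,36]]
  ]
}}

```text
time: 32.95
tool_pos: [0.5247, 0.3489, 0.0464]
tcp_rot: [-3.139, -0.072, -0.004]
wrist_force: [-0.0, 0.2, -0.2]
width: 0.42
grip_force: 0.0
```

```bash
python3 - <<'E'
from h import *
plan(.5222,.3475,.045,2.75)
E
```

```text
t 32.95 tcp [0.5247 0.3489 0.0464] yaw 2.63 q6 2.07 w 0.42 F [-0.   0.2 -0.2]
  turn units [-0.003 -0.005 -0.004] shift now-axes [-0.026  0.013  0.014] shift after turn [-0.026  0.013  0.014]
```

Call:
{"method": "play_rows", "body": {
  "moves": [
    [[0,0,0,-0.01,0.01,0.02,36],[0,0,0,0,0,0,36],[0,0,0,0,0,0,4],[0,0,0,0,0,0,4],[0,0,0,0,0,0,4]]
  ],
  "newtons": 50
}}

```text
time: 33.37
tool_pos: [0.5226, 0.3474, 0.0429]
tcp_rot: [-3.14, -0.072, -0.001]
wrist_force: [-0.4, -0.1, 1.4]
width: 0.126
grip_force: 50.4
```

Call:
{"method": "play_rows", "body": {
  "moves": [
    [[0,0,0,0,0,0,4],[0,0,0,0,0,0,4],[0,0,0,0,0,-0.05,4],[0,0,0,0,0,-0.1,4],[0,0,0,0,0,-0.2,4]]
  ]
}}

```text
time: 33.78
tool_pos: [0.5206, 0.3463, 0.0752]
tcp_rot: [3.139, 0.072, -0.006]
wrist_force: [-0.2, 0.0, -1.7]
width: 0.129
grip_force: 50.0
```

Call:
{"method": "play_rows", "body": {
  "moves": [
    [[0,0,0,0,0,-0.3,4],[0,0,0,0,0,-0.3,4],[0,0,0,0,0,-0.2,4],[0,0,0,0,0,0,4],[0,0,-0.2375,0,0,0,4]]
  ]
}}

```text
time: 34.2
tool_pos: [0.5236, 0.3479, 0.1599]
tcp_rot: [-3.129, -0.26, -0.006]
wrist_force: [-0.9, 0.2, -1.8]
width: 0.13
grip_force: 50.1
```

Call:
{"method": "play_rows", "body": {
  "moves": [
    [[0,0,-0.2375,0,0,0,4],[0,0,-0.2375,0,0,0,4],[0,0,-0.2375,0,0,0,4],[0,0,-0.2375,0,0,0,4],[0,0,-0.2375,0,0,0,4]]
  ]
}}

```text
time: 34.62
tool_pos: [0.5215, 0.3466, 0.156]
tcp_rot: [2.914, 1.172, -0.004]
wrist_force: [-0.4, 0.3, -0.6]
width: 0.125
grip_force: 50.0
```

Call:
{"method": "play_rows", "body": {
  "moves": [
    [[0,0,-0.2375,0,0,0,4],[0,0,-0.2375,0,0,0,4],[0,0,-0.2375,0,0,0,4],[0,0,-0.2375,0,0,0,4],[0,0,-0.2375,0,0,0,4]]
  ]
}}

```text
time: 35.03
tool_pos: [0.5215, 0.3466, 0.156]
tcp_rot: [-2.444, -1.973, 0.004]
wrist_force: [-0.1, -0.4, -1.3]
width: 0.131
grip_force: 50.0
```

Call:
{"method": "play_rows", "body": {
  "moves": [
    [[0,0,-0.2375,0,0,0,4],[0,0,-0.2375,0,0,0,4],[0,0,0,0,0,0,4],[0,0,0,-0.303,0.06,0,4],[0,0,0,-0.303,0.06,0,4]]
  ]
}}

```text
time: 35.45
tool_pos: [0.5348, 0.2871, 0.1565]
tcp_rot: [-2.201, -2.241, 0.002]
wrist_force: [1.5, -0.2, -1.4]
width: 0.13
grip_force: 50.0
```

Call:
{"method": "play_rows", "body": {
  "moves": [
    [[0,0,0,-0.303,0.06,0,4],[0,0,0,-0.303,0.06,0,4],[0,0,0,-0.303,0.06,0,4],[0,0,0,-0.303,0.06,0,4],[0,0,0,-0.303,0.06,0,4]]
  ]
}}

```text
time: 35.87
tool_pos: [0.5679, 0.1343, 0.1567]
tcp_rot: [-2.204, -2.238, 0.002]
wrist_force: [-0.3, -0.2, -0.5]
width: 0.126
grip_force: 50.0
```

Call:
{"method": "play_rows", "body": {
  "moves": [
    [[0,0,0,-0.303,0.06,0,4],[0,0,0,0,0,0,4],[0,0,0,0,0,0,4]]
  ]
}}

```text
time: 36.12
tool_pos: [0.5747, 0.104, 0.1567]
tcp_rot: [-2.207, -2.235, 0.001]
wrist_force: [-1.2, 0.3, -1.6]
width: 0.13
grip_force: 50.0
```

```bash
python3 - <<'E'
from h import *
plan(.5755,.1065,.045,91.15)
E
```

```text
t 36.12 tcp [0.5747 0.104  0.1567] yaw 90.74 q6 0.12 w 0.13 F [-1.2  0.3 -1.6]
  turn units [-0.002  0.    -0.014] shift now-axes [0.025 0.01  1.117] shift after turn [0.025 0.008 1.117]
```

Call:
{"method": "play_rows", "body": {
  "moves": [
    [[0,0,-0.01,0.02,0.01,0.2,4],[0,0,0,0,0,0.3,4],[0,0,0,0,0,0.3,4],[0,0,0,0,0,0.2,4],[0,0,0,0,0,0,4]]
  ]
}}

```text
time: 36.53
tool_pos: [0.5706, 0.1082, 0.0516]
tcp_rot: [-2.191, -2.242, 0.013]
wrist_force: [-1.4, 0.1, -1.6]
width: 0.13
grip_force: 49.9
```

Call:
{"method": "play_rows", "body": {
  "moves": [
    [[0,0,0,0,0,0,4],[0,0,0,0,0,0.03,4],[0,0,0,0,0,0,4],[0,0,0,0,0,0,4]]
  ]
}}

```text
time: 36.87
tool_pos: [0.5773, 0.1082, 0.0562]
tcp_rot: [2.193, 2.247, 0.004]
wrist_force: [-0.9, -0.1, -1.3]
width: 0.128
grip_force: 49.9
```

```bash
python3 - <<'E'
from h import *
plan(.5755,.1065,.043,91.15)
E
```

```text
t 36.87 tcp [0.5773 0.1082 0.0562] yaw 91.37 q6 0.12 w 0.128 F [-0.9 -0.1 -1.3]
  turn units [ 0.006 -0.001  0.008] shift now-axes [-0.017 -0.019  0.132] shift after turn [-0.017 -0.019  0.132]
```

Call:
{"method": "play_rows", "body": {
  "moves": [
    [[0,0,0,-0.01,-0.01,0.06,4],[0,0,0,0,0,0.04,4],[0,0,0,0,0,0.02,4],[0,0,0,0,0,0,4],[0,0,0,0,0,0,4]]
  ]
}}

```text
time: 37.28
tool_pos: [0.5749, 0.1066, 0.0429]
tcp_rot: [-2.195, -2.248, 0.0]
wrist_force: [-1.6, -0.7, 4.6]
width: 0.124
grip_force: 50.7
```

Call:
{"method": "play_rows", "body": {
  "moves": [
    [[0,0,0,0,0,0.01,4],[0,0,0,0,0,0,4],[0,0,0,0,0,0,4]]
  ]
}}

```text
time: 37.53
tool_pos: [0.5749, 0.1066, 0.0429]
tcp_rot: [-2.195, -2.248, 0.0]
wrist_force: [-5.1, -1.5, 10.1]
width: 0.126
grip_force: 51.6
```

Call:
{"method": "play_rows", "body": {
  "moves": [
    [[0,0,0,0,0,0,32],[0,0,0,0,0,0,32],[0,0,0,0,0,0,32],[0,0,0,0,0,-0.1,32],[0,0,0,0,0,-0.3,32]]
  ]
}}

```text
time: 37.95
tool_pos: [0.5705, 0.1061, 0.077]
tcp_rot: [-2.19, -2.243, 0.013]
wrist_force: [-0.3, 0.1, -0.1]
width: 0.376
grip_force: 0.0
```

Call:
{"method": "play_rows", "body": {
  "moves": [
    [[0,0,0,0,0,-0.35,32],[0,0,0,0,0,-0.4,32],[0,0,0.238,0,0,0,36],[0,0,0.238,0,0,0,36],[0,0,0.238,0,0,0,36]]
  ]
}}

```text
time: 38.37
tool_pos: [0.576, 0.1069, 0.1586]
tcp_rot: [2.563, 1.814, 0.005]
wrist_force: [1.2, -0.3, 0.1]
width: 0.421
grip_force: 0.0
```

Call:
{"method": "play_rows", "body": {
  "moves": [
    [[0,0,0.238,0,0,0,36],[0,0,0.238,0,0,0,36],[0,0,0.238,0,0,0,36],[0,0,0.238,0,0,0,36],[0,0,0.238,0,0,0,36]]
  ]
}}

```text
time: 38.78
tool_pos: [0.575, 0.1067, 0.1569]
tcp_rot: [2.984, 0.984, 0.001]
wrist_force: [0.1, 0.2, 0.7]
width: 0.422
grip_force: 0.0
```

Call:
{"method": "play_rows", "body": {
  "moves": [
    [[0,0,0.238,0,0,0,36],[0,0,0.238,0,0,0,36],[0,0,0.238,0,0,0,36],[0,0,0.238,0,0,0,36],[0,0,0.238,0,0,0,36]]
  ]
}}

```text
time: 39.2
tool_pos: [0.575, 0.1067, 0.1569]
tcp_rot: [-3.141, -0.066, -0.0]
wrist_force: [-0.8, 0.1, 0.6]
width: 0.418
grip_force: 0.0
```

Call:
{"method": "play_rows", "body": {
  "moves": [
    [[0,0,0,-0.145,-0.305,0,36],[0,0,0,-0.145,-0.305,0,36],[0,0,0,-0.145,-0.305,0,36],[0,0,0,-0.145,-0.305,0,36],[0,0,0,0,0,0,36]]
  ]
}}

```text
time: 39.62
tool_pos: [0.5085, 0.23, 0.1568]
tcp_rot: [-3.138, -0.081, 0.002]
wrist_force: [0.8, -0.2, -0.4]
width: 0.422
grip_force: 0.0
```

```bash
python3 - <<'E'
from h import *
plan(.4475,.345,.045,2.75)
blocks('wrist'); print('side'); blocks('side')
E
```

```text
t 39.62 tcp [0.5085 0.23   0.1568] yaw 2.94 q6 1.9 w 0.422 F [ 0.8 -0.2 -0.4]
  turn units [-0.005  0.002  0.007] shift now-axes [-0.549 -1.177  1.122] shift after turn [-0.554 -1.178  1.118]
red 671 px 418.0 122.0 fin [ 5.75100e-01  1.07900e-01  3.61000e-02  1.19000e-02 -8.80305e+01] z 0.0631
yellow 505 px 125.0 254.0 fin [0.4484 0.3454 0.0358 0.0142 4.1504] z 0.0633
green 253 px 504.0 52.0 fin [ 6.33300e-01  4.77000e-02  1.44000e-02  1.18000e-02 -8.33087e+01] z 0.0628
blue 790 px 430.0 46.0 fin [ 6.30800e-01  1.08300e-01  3.68000e-02  1.25000e-02 -8.91462e+01] z 0.0631
side
red 1 px 292.0 215.0 fin [0.4169 0.1475 0.     0.     0.    ] z 0.0769
yellow 23 px 266.0 265.0 fin [4.4390e-01 3.4940e-01 3.2400e-02 8.7000e-03 8.7906e+00] z 0.0629
green 21 px 237.0 185.0 fin [ 6.33200e-01  3.99000e-02  3.04000e-02  1.15000e-02 -8.85254e+01] z 0.0611
blue 28 px 230.0 198.0 fin [ 6.30500e-01  1.10800e-01  3.32000e-02  1.21000e-02 -8.51075e+01] z 0.0623
```

Call:
{"method": "play_rows", "body": {
  "moves": [
    [[0,0,0,-0.14,-0.295,0,36],[0,0,0,-0.14,-0.295,0,36],[0,0,0,-0.14,-0.295,0,36],[0,0,0,-0.14,-0.295,0,36],[0,0,0,0,0,0,36]]
  ]
}}

```text
time: 40.13
tool_pos: [0.4484, 0.3441, 0.1569]
tcp_rot: [-3.138, -0.078, 0.0]
wrist_force: [0.0, -0.5, -0.2]
width: 0.422
grip_force: 0.0
```

Call:
{"method": "play_rows", "body": {
  "moves": [
    [[0,0,0,0,0,0.3,36],[0,0,0,0,0,0.35,36],[0,0,0,0,0,0,36],[0,0,0,0,0,0,36]]
  ]
}}

```text
time: 40.47
tool_pos: [0.4485, 0.3386, 0.0894]
tcp_rot: [3.137, 0.073, -0.007]
wrist_force: [-0.3, -0.4, 0.8]
width: 0.425
grip_force: 0.0
```

```bash
python3 - <<'E'
from h import *
plan(.4475,.345,.045,2.75)
E
```

```text
t 40.47 tcp [0.4485 0.3386 0.0894] yaw 2.67 q6 2.13 w 0.425 F [-0.3 -0.4  0.8]
  turn units [ 0.007  0.01  -0.003] shift now-axes [-0.005 -0.066  0.444] shift after turn [-0.007 -0.065  0.444]
```

Call:
{"method": "play_rows", "body": {
  "moves": [
    [[0,0,0,0,-0.045,0.0,36],[0,0,0,0,0,0.2,36],[0,0,0,0,0,0.2,36],[0,0,0,0,0,0.08,36],[0,0,0,0,0,0,36]]
  ]
}}

```text
time: 40.88
tool_pos: [0.4493, 0.345, 0.0431]
tcp_rot: [3.14, 0.074, -0.002]
wrist_force: [-0.5, -0.5, -0.3]
width: 0.423
grip_force: 0.0
```

Call:
{"method": "play_rows", "body": {
  "moves": [
    [[0,0,0,0,0,0,36],[0,0,0,0,0,0,36]]
  ]
}}

```text
time: 41.05
tool_pos: [0.4507, 0.3463, 0.0453]
tcp_rot: [-3.139, -0.075, -0.004]
wrist_force: [0.1, -0.9, -0.3]
width: 0.422
grip_force: 0.0
```

```bash
python3 - <<'E'
from h import *
plan(.4475,.345,.045,2.75)
E
```

```text
t 41.05 tcp [0.4507 0.3463 0.0453] yaw 2.73 q6 2.13 w 0.422 F [ 0.1 -0.9 -0.3]
  turn units [-0.003 -0.005 -0.001] shift now-axes [-0.033  0.011  0.003] shift after turn [-0.033  0.011  0.003]
```

Call:
{"method": "play_rows", "body": {
  "moves": [
    [[0,0,0,-0.02,0.01,0.01,36],[0,0,0,0,0,0,36],[0,0,0,0,0,0,4],[0,0,0,0,0,0,4],[0,0,0,0,0,0,4]]
  ],
  "newtons": 50
}}

```text
time: 41.47
tool_pos: [0.4476, 0.3446, 0.0428]
tcp_rot: [-3.14, -0.075, -0.001]
wrist_force: [-0.2, 1.3, 1.3]
width: 0.124
grip_force: 52.7
```

Call:
{"method": "play_rows", "body": {
  "moves": [
    [[0,0,0,0,0,0,4],[0,0,0,0,0,0,4],[0,0,0,0,0,-0.05,4],[0,0,0,0,0,-0.1,4],[0,0,0,0,0,-0.2,4]]
  ]
}}

```text
time: 41.88
tool_pos: [0.4454, 0.3431, 0.0755]
tcp_rot: [3.138, 0.075, -0.007]
wrist_force: [-0.5, -0.8, -1.1]
width: 0.126
grip_force: 52.3
```

Call:
{"method": "play_rows", "body": {
  "moves": [
    [[0,0,0,0,0,-0.3,4],[0,0,0,0,0,-0.3,4],[0,0,0,0,0,-0.2,4],[0,0,0,0,0,0,4],[0,0,-0.238,0,0,0,4]]
  ]
}}

```text
time: 42.3
tool_pos: [0.4486, 0.3452, 0.1598]
tcp_rot: [-3.128, -0.263, -0.006]
wrist_force: [-0.3, 0.3, -1.9]
width: 0.127
grip_force: 52.4
```

Call:
{"method": "play_rows", "body": {
  "moves": [
    [[0,0,-0.238,0,0,0,4],[0,0,-0.238,0,0,0,4],[0,0,-0.238,0,0,0,4],[0,0,-0.238,0,0,0,4],[0,0,-0.238,0,0,0,4]]
  ]
}}

```text
time: 42.72
tool_pos: [0.4467, 0.3438, 0.1562]
tcp_rot: [2.913, 1.176, -0.003]
wrist_force: [0.2, 0.1, -1.6]
width: 0.127
grip_force: 52.3
```

Call:
{"method": "play_rows", "body": {
  "moves": [
    [[0,0,-0.238,0,0,0,4],[0,0,-0.238,0,0,0,4],[0,0,-0.238,0,0,0,4],[0,0,-0.238,0,0,0,4],[0,0,-0.238,0,0,0,4]]
  ]
}}

```text
time: 43.13
tool_pos: [0.4467, 0.3438, 0.1562]
tcp_rot: [-2.44, -1.979, 0.003]
wrist_force: [-0.8, 0.9, -0.8]
width: 0.126
grip_force: 52.3
```

Call:
{"method": "play_rows", "body": {
  "moves": [
    [[0,0,-0.238,0,0,0,4],[0,0,-0.238,0,0,0,4],[0,0,0,0,0,0,4],[0,0,0,-0.313,0.121,0,4],[0,0,0,-0.313,0.121,0,4]]
  ]
}}

```text
time: 43.55
tool_pos: [0.4724, 0.2827, 0.1567]
tcp_rot: [-2.194, -2.248, 0.001]
wrist_force: [0.2, -0.3, -1.3]
width: 0.126
grip_force: 52.3
```

Call:
{"method": "play_rows", "body": {
  "moves": [
    [[0,0,0,-0.313,0.121,0,4],[0,0,0,-0.313,0.121,0,4],[0,0,0,-0.313,0.121,0,4],[0,0,0,-0.313,0.121,0,4],[0,0,0,-0.313,0.121,0,4]]
  ]
}}

```text
time: 43.97
tool_pos: [0.5372, 0.1257, 0.1568]
tcp_rot: [-2.198, -2.244, 0.001]
wrist_force: [0.2, -0.1, -1.9]
width: 0.125
grip_force: 52.3
```

Call:
{"method": "play_rows", "body": {
  "moves": [
    [[0,0,0,-0.313,0.121,0,4],[0,0,0,-0.313,0.121,0,4],[0,0,0,-0.313,0.121,0,4],[0,0,0,0,0,0,4],[0,0,0,0,0,0,4]]
  ]
}}

```text
time: 44.38
tool_pos: [0.5759, 0.0326, 0.1567]
tcp_rot: [-2.201, -2.24, 0.001]
wrist_force: [0.3, 0.7, -1.8]
width: 0.128
grip_force: 52.3
```

```bash
python3 - <<'E'
from h import *
plan(.5767,.0345,.045,91.15)
E
```

```text
t 44.38 tcp [0.5759 0.0326 0.1567] yaw 91.01 q6 -0.0 w 0.128 F [ 0.3  0.7 -1.8]
  turn units [-0.002 -0.    -0.005] shift now-axes [0.019 0.01  1.117] shift after turn [0.019 0.008 1.117]
```

Call:
{"method": "play_rows", "body": {
  "moves": [
    [[0,0,0,0.01,0.01,0.2,4],[0,0,0,0,0,0.3,4],[0,0,0,0,0,0.3,4],[0,0,0,0,0,0.2,4],[0,0,0,0,0,0,4]]
  ]
}}

```text
time: 44.8
tool_pos: [0.5712, 0.0366, 0.0516]
tcp_rot: [-2.19, -2.241, 0.012]
wrist_force: [-1.6, -0.6, -1.7]
width: 0.122
grip_force: 52.2
```

Call:
{"method": "play_rows", "body": {
  "moves": [
    [[0,0,0,0,0,0,4],[0,0,0,0,0,0.03,4],[0,0,0,0,0,0.02,4],[0,0,0,0,0,0,4],[0,0,0,0,0,0,4]]
  ]
}}

```text
time: 45.22
tool_pos: [0.5779, 0.0355, 0.0538]
tcp_rot: [2.194, 2.247, 0.003]
wrist_force: [0.9, -0.1, -1.2]
width: 0.124
grip_force: 52.2
```

```bash
python3 - <<'E'
from h import *
plan(.5767,.0345,.043,91.15)
E
```

```text
t 45.22 tcp [0.5779 0.0355 0.0538] yaw 91.37 q6 -0.01 w 0.124 F [ 0.9 -0.1 -1.2]
  turn units [0.005 0.    0.008] shift now-axes [-0.01  -0.012  0.108] shift after turn [-0.01  -0.012  0.108]
```

Call:
{"method": "play_rows", "body": {
  "moves": [
    [[0,0,0,0,-0.01,0.05,4],[0,0,0,0,0,0.03,4],[0,0,0,0,0,0.02,4],[0,0,0,0,0,0,4],[0,0,0,0,0,0,4]]
  ]
}}

```text
time: 45.63
tool_pos: [0.5758, 0.0353, 0.0428]
tcp_rot: [-2.195, -2.248, 0.0]
wrist_force: [-1.8, -0.1, 4.2]
width: 0.123
grip_force: 53.0
```

Call:
{"method": "play_rows", "body": {
  "moves": [
    [[0,0,0,0,0,0.01,4],[0,0,0,0,0,0,4],[0,0,0,0,0,0,4]]
  ]
}}

```text
time: 45.88
tool_pos: [0.5758, 0.0353, 0.0428]
tcp_rot: [-2.195, -2.248, 0.001]
wrist_force: [-5.1, -0.3, 11.1]
width: 0.124
grip_force: 53.9
```

Call:
{"method": "play_rows", "body": {
  "moves": [
    [[0,0,0,0,0,0,32],[0,0,0,0,0,0,32],[0,0,0,0,0,0,32],[0,0,0,0,0,-0.1,32],[0,0,0,0,0,-0.3,32]]
  ]
}}

```text
time: 46.3
tool_pos: [0.5714, 0.0353, 0.077]
tcp_rot: [-2.19, -2.243, 0.012]
wrist_force: [-0.1, 0.4, 0.5]
width: 0.375
grip_force: 0.0
```

Call:
{"method": "play_rows", "body": {
  "moves": [
    [[0,0,0,0,0,-0.4,32],[0,0,0,0,0,-0.4,32],[0,0,0.242,0,0,-0.4,60],[0,0,0.242,0,0,0,60],[0,0,0.242,0,0,0,60]]
  ]
}}

```text
time: 46.72
tool_pos: [0.5788, 0.0354, 0.2068]
tcp_rot: [2.566, 1.804, 0.012]
wrist_force: [-0.1, 0.0, -0.8]
width: 0.707
grip_force: 0.0
```

Call:
{"method": "play_rows", "body": {
  "moves": [
    [[0,0,0.242,0,0,0,60],[0,0,0.242,0,0,0,60],[0,0,0.242,0,0,0,60],[0,0,0.242,0,0,0,60],[0,0,0.242,0,0,0,60]]
  ]
}}

```text
time: 47.13
tool_pos: [0.5759, 0.0354, 0.2019]
tcp_rot: [2.991, 0.959, 0.001]
wrist_force: [-0.3, 0.2, -0.1]
width: 0.706
grip_force: 0.0
```

Call:
{"method": "play_rows", "body": {
  "moves": [
    [[0,0,0.242,0,0,0,60],[0,0,0.242,0,0,0,60],[0,0,0.242,0,0,0,60],[0,0,0.242,0,0,0,60],[0,0,0.242,0,0,0,60]]
  ]
}}

```text
time: 47.55
tool_pos: [0.5759, 0.0354, 0.2019]
tcp_rot: [-3.141, -0.025, -0.0]
wrist_force: [0.7, 0.3, -0.7]
width: 0.699
grip_force: 0.0
```

Call:
{"method": "play_rows", "body": {
  "moves": [
    [[0,0,0,0,0.3,0,60],[0,0,0,0,0.3,0,60],[0,0,0,0,0,0,60],[0,0,0,0,0,0,60]]
  ]
}}

```text
time: 47.88
tool_pos: [0.5772, -0.0257, 0.2018]
tcp_rot: [-3.141, -0.03, -0.0]
wrist_force: [-0.6, 0.4, -0.1]
width: 0.698
grip_force: 0.0
```

```bash
python3 - <<'E'
from h import *
plan(.608,-.0955,.083,1.15)
w,P,hs=blocks('wrist','wbay.png')
m=(hs[...,2]<75)&(abs(P[...,2]-.102)<.006)
r=blob(w,m,0,(0,0,512,384))
if r: print('covbar',r[2],r[0].mean(),r[1].mean(),rect(onz(w,np.c_[r[0],r[1]],.102)[:,:2]))
E
```

```text
t 47.88 tcp [ 0.5772 -0.0257  0.2018] yaw 1.1 q6 1.46 w 0.698 F [-0.6  0.4 -0.1]
  turn units [-0.    -0.001 -0.002] shift now-axes [0.294 0.704 1.188] shift after turn [0.294 0.704 1.188]
red 423 px 124.0 181.0 fin [ 5.75600e-01  1.05400e-01  3.69000e-02  1.21000e-02 -8.89819e+01] z 0.0634
yellow 471 px 197.0 181.0 fin [ 5.7680e-01  3.3900e-02  3.6400e-02  1.2000e-02 -8.8939e+01] z 0.0631
green 545 px 195.0 120.0 fin [ 6.34100e-01  3.36000e-02  3.61000e-02  1.17000e-02 -8.93551e+01] z 0.0632
blue 482 px 118.0 123.0 fin [ 6.31300e-01  1.06000e-01  3.67000e-02  1.10000e-02 -8.99242e+01] z 0.0633
covbar 1405 341.35800711743775 156.44697508896797 [ 0.6087 -0.0929  0.0687  0.0146  1.0631]
```

View pics/wbay.png

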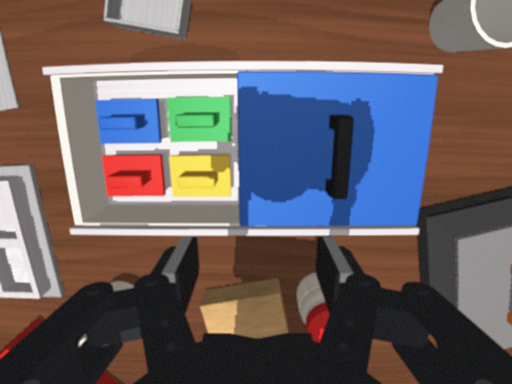

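Wrist view: the four blocks stand two by two (128–200, 120–175), all fin tops at z = 63 mm as expected. Cover bar is at (341,157). I'll close the cover.

Call:
{"method": "play_rows", "body": {
  "moves": [
    [[0,0,0,0.16,0.23,0,60],[0,0,0,0.15,0.23,0,60],[0,0,0,0,0.23,0,60],[0,0,0,0,0,0,60],[0,0,0,0,0,0.25,60]]
  ]
}}

```text
time: 48.35
tool_pos: [0.6139, -0.0936, 0.182]
tcp_rot: [3.14, 0.032, 0.016]
wrist_force: [2.1, -0.1, 0.4]
width: 0.704
grip_force: 0.0
```

Call:
{"method": "play_rows", "body": {
  "moves": [
    [[0,0,0,0,0,0.3,60],[0,0,0,0,0,0.3,60],[0,0,0,0,0,0,60],[0,0,0,0,0,0,60]]
  ]
}}

```text
time: 48.68
tool_pos: [0.6076, -0.0914, 0.1144]
tcp_rot: [-3.14, -0.036, 0.008]
wrist_force: [0.1, -0.3, 0.5]
width: 0.704
grip_force: 0.0
```

```bash
python3 - <<'E'
from h import *
plan(.609,-.0935,.083,1.15)
E
```

```text
t 48.68 tcp [ 0.6076 -0.0914  0.1144] yaw 1.3 q6 1.36 w 0.704 F [ 0.1 -0.3  0.5]
  turn units [-0.003  0.011  0.005] shift now-axes [0.015 0.022 0.314] shift after turn [0.014 0.022 0.314]
```

Lower onto the bar, close, and slide towards +y.

Call:
{"method": "play_rows", "body": {
  "moves": [
    [[0,0,0,0.01,0.01,0.17,60],[0,0,0,0,0,0.17,60],[0,0,0,0,0,0,60],[0,0,0,0,0,0,5],[0,0,0,0,0,0,5]]
  ],
  "newtons": 50
}}

```text
time: 49.1
tool_pos: [0.6122, -0.0938, 0.0848]
tcp_rot: [3.141, 0.035, 0.005]
wrist_force: [0.3, 0.0, -0.1]
width: 0.432
grip_force: 0.0
```

Call:
{"method": "play_rows", "body": {
  "moves": [
    [[0,0,0,0,0,0,5],[0,0,0,0,0,0,5],[0,0,0,0,0,0,5],[0,0,0,0,-0.1,0,5],[0,0,0,0,-0.2,0,5]]
  ]
}}

```text
time: 49.52
tool_pos: [0.6115, -0.0664, 0.0846]
tcp_rot: [3.139, 0.031, 0.005]
wrist_force: [-0.2, -2.7, 4.8]
width: 0.151
grip_force: 50.7
```

Call:
{"method": "play_rows", "body": {
  "moves": [
    [[0,0,0,0,-0.25,0,5],[0,0,0,0,-0.25,0,5],[0,0,0,0,-0.25,0,5],[0,0,0,0,-0.2,0,5],[0,0,0,0,0,0,5]]
  ]
}}

```text
time: 49.93
tool_pos: [0.6094, 0.0345, 0.0846]
tcp_rot: [-3.14, -0.037, -0.006]
wrist_force: [-1.0, 1.4, 4.8]
width: 0.151
grip_force: 50.8
```

```bash
python3 - <<'E'
from h import *
plan(.606,.073,.083,1.15)
E
```

```text
t 49.93 tcp [0.6094 0.0345 0.0846] yaw 1.35 q6 1.56 w 0.151 F [-1.   1.4  4.8]
  turn units [-0.003 -0.007  0.007] shift now-axes [-0.025 -0.386  0.017] shift after turn [-0.027 -0.386  0.016]
```

Call:
{"method": "play_rows", "body": {
  "moves": [
    [[0,0,0,0,-0.15,0,5],[0,0,0,0,-0.15,0,5],[0,0,0,0,-0.05,0,5],[0,0,0,0,0,0,5]]
  ]
}}

```text
time: 50.27
tool_pos: [0.6088, 0.0676, 0.0846]
tcp_rot: [-3.14, -0.036, -0.006]
wrist_force: [-1.0, 1.6, 5.1]
width: 0.148
grip_force: 50.8
```

Call:
{"method": "play_rows", "body": {
  "moves": [
    [[0,0,0,0,-0.02,0,5],[0,0,0,0,-0.02,0,5],[0,0,0,0,0,0,5]]
  ]
}}

```text
time: 50.52
tool_pos: [0.6087, 0.0703, 0.0846]
tcp_rot: [-3.141, -0.034, -0.006]
wrist_force: [-0.4, -0.5, 6.5]
width: 0.148
grip_force: 50.8
```

Call:
{"method": "play_rows", "body": {
  "moves": [
    [[0,0,0,0,-0.02,0,5],[0,0,0,0,0,0,5]]
  ]
}}

```text
time: 50.68
tool_pos: [0.6087, 0.0721, 0.0847]
tcp_rot: [3.141, 0.034, 0.006]
wrist_force: [-0.2, -0.8, 5.9]
width: 0.148
grip_force: 50.8
```

Not at the stop yet, so I'll keep going in small steps.

Call:
{"method": "play_rows", "body": {
  "moves": [
    [[0,0,0,0,-0.02,0,5],[0,0,0,0,-0.02,0,5],[0,0,0,0,0,0,5]]
  ]
}}

```text
time: 50.93
tool_pos: [0.6087, 0.0727, 0.0846]
tcp_rot: [3.136, 0.036, 0.005]
wrist_force: [-0.2, -11.3, 6.5]
width: 0.146
grip_force: 50.9
```

Call:
{"method": "play_rows", "body": {
  "moves": [
    [[0,0,0,0,-0.02,0,5],[0,0,0,0,0,0,5]]
  ]
}}

```text
time: 51.1
tool_pos: [0.6087, 0.0727, 0.0846]
tcp_rot: [3.133, 0.037, 0.005]
wrist_force: [-0.6, -18.0, 6.4]
width: 0.147
grip_force: 51.0
```

Call:
{"method": "play_rows", "body": {
  "moves": [
    [[0,0,0,0,0,0,40],[0,0,0,0,0,0,60],[0,0,0,0,0,0,60],[0,0,0,0,0,-0.2,60],[0,0,0,0,0,-0.3,60]]
  ]
}}

```text
time: 51.52
tool_pos: [0.6034, 0.0783, 0.1287]
tcp_rot: [3.141, 0.035, -0.014]
wrist_force: [0.0, -0.2, 0.1]
width: 0.706
grip_force: 0.0
```

Call:
{"method": "play_rows", "body": {
  "moves": [
    [[0,0,0,0,0,-0.35,60],[0,0,0,0,0,-0.35,60],[0,0,0,-0.12,0.34,0,60],[0,0,0,-0.12,0.34,0,60],[0,0,0,-0.12,0.34,0,60]]
  ]
}}

```text
time: 51.93
tool_pos: [0.5735, -0.0245, 0.2038]
tcp_rot: [-3.141, -0.039, -0.004]
wrist_force: [0.2, -0.4, 0.3]
width: 0.704
grip_force: 0.0
```

Call:
{"method": "play_rows", "body": {
  "moves": [
    [[0,0,0,-0.12,0.34,0,60],[0,0,0,-0.12,0.34,0,60],[0,0,0,-0.12,0.34,0,60],[0,0,0,-0.12,0.34,0,60],[0,0,0,0,0,0,60]]
  ]
}}

```text
time: 52.35
tool_pos: [0.5264, -0.1663, 0.2024]
tcp_rot: [3.139, 0.028, -0.001]
wrist_force: [1.0, 0.3, -0.4]
width: 0.704
grip_force: 0.0
```

```bash
python3 - <<'E'
from h import *
plan(.455,-.3243,.21,14)
w=cam('wrist'); save(w['image'],'wl.png'); P=cloud(w); hs=cv2.cvtColor(w['image'],cv2.COLOR_RGB2HSV)
m=(hs[...,0]<22)&(hs[...,1]>150)&(hs[...,2]>120)&(abs(P[...,2]-.095)<.006)&(P[...,1]<-.2)
r=blob(w,m,0,(0,0,512,384)); print('lidbar',r and (r[2],r[0].mean(),r[1].mean(),rect(onz(w,np.c_[r[0],r[1]],.095)[:,:2])))
t=cam('top');hs=cv2.cvtColor(t['image'],cv2.COLOR_RGB2HSV); P=cloud(t)
r=blob(t,(hs[...,0]>95)&(hs[...,0]<125)&(hs[...,1]>120),0,(215,125,330,190)); print('cover',rect(onz(t,np.c_[r[0],r[1]],.074)[:,:2]))
m=(hs[...,0]<22)&(hs[...,1]>130)&(hs[...,2]>110)&(P[...,2]>.08)&(P[...,2]<.11)
r=blob(t,m,0,(330,165,392,235)); print('lidbar top',r and (r[2],rect(onz(t,np.c_[r[0],r[1]],.095)[:,:2])))
E
```

```text
t 52.35 tcp [ 0.5264 -0.1663  0.2024] yaw 1.03 q6 1.2 w 0.704 F [ 1.   0.3 -0.4]
  turn units [ 0.005  0.002 -0.453] shift now-axes [-0.742  1.567 -0.072] shift after turn [-1.075  1.36  -0.076]
lidbar (np.int32(850), np.float64(416.88), np.float64(253.97882352941176), array([ 0.4644, -0.319 ,  0.0656,  0.0155, 14.9961]))
cover [ 6.03700e-01  7.54000e-02  1.71400e-01  1.35800e-01 -8.87754e+01]
lidbar top (np.int32(32), array([ 0.4322, -0.3291,  0.0339,  0.0102, -2.2584]))
```

Call:
{"method": "play_rows", "body": {
  "moves": [
    [[0,0,-0.225,0,0,0,60],[0,0,-0.225,0,0,0,60],[0,0,0,-0.212,0.27,0,60],[0,0,0,-0.212,0.27,0,60],[0,0,0,-0.212,0.27,0,60]]
  ]
}}

```text
time: 52.87
tool_pos: [0.487, -0.2544, 0.2024]
tcp_rot: [-3.116, -0.393, -0.001]
wrist_force: [0.1, -1.3, -0.0]
width: 0.704
grip_force: 0.0
```

Call:
{"method": "play_rows", "body": {
  "moves": [
    [[0,0,0,-0.212,0.27,0,60],[0,0,0,-0.212,0.27,0,60],[0,0,0,0,0,0,60],[0,0,0,0,0,0.4,60],[0,0,0,0,0,0.3,60]]
  ]
}}

```text
time: 53.28
tool_pos: [0.4605, -0.3186, 0.1331]
tcp_rot: [3.115, 0.386, 0.006]
wrist_force: [0.1, 0.4, -0.4]
width: 0.702
grip_force: 0.0
```

Call:
{"method": "play_rows", "body": {
  "moves": [
    [[0,0,0,0,0,0,60],[0,0,0,0,0,0,60]]
  ]
}}

```text
time: 53.45
tool_pos: [0.4576, -0.316, 0.1304]
tcp_rot: [-3.113, -0.389, 0.006]
wrist_force: [0.5, -0.1, 0.9]
width: 0.705
grip_force: 0.0
```

```bash
python3 - <<'E'
from h import *
plan(.455,-.3235,.076,14)
s=cam('side'); P=cloud(s); hs=cv2.cvtColor(s['image'],cv2.COLOR_RGB2HSV)
m=(hs[...,0]<22)&(hs[...,1]>150)&(hs[...,2]>120)&(P[...,2]>.08)&(P[...,1]<-.25)
r=blob(s,m,0,(0,0,512,384)); print(r and (r[2],r[0].mean(),r[1].mean(),rect(onz(s,np.c_[r[0],r[1]],.089)[:,:2]),np.nanmedian(P[r[1],r[0]],0)))
save(cv2.resize(s['image'][100:190,250:360],(660,540),interpolation=2),'sl.png')
E
```

```text
t 53.45 tcp [ 0.4576 -0.316   0.1304] yaw 14.23 q6 0.67 w 0.705 F [ 0.5 -0.1  0.9]
  turn units [-0.009  0.006  0.008] shift now-axes [-0.042  0.069  0.544] shift after turn [-0.044  0.067  0.544]
(np.int32(48), np.float64(307.3125), np.float64(135.54166666666666), array([ 0.4541, -0.3181,  0.0723,  0.0317, 18.2225]), array([ 0.45448031, -0.31785382,  0.0919167 ]))
```

View pics/sl.png

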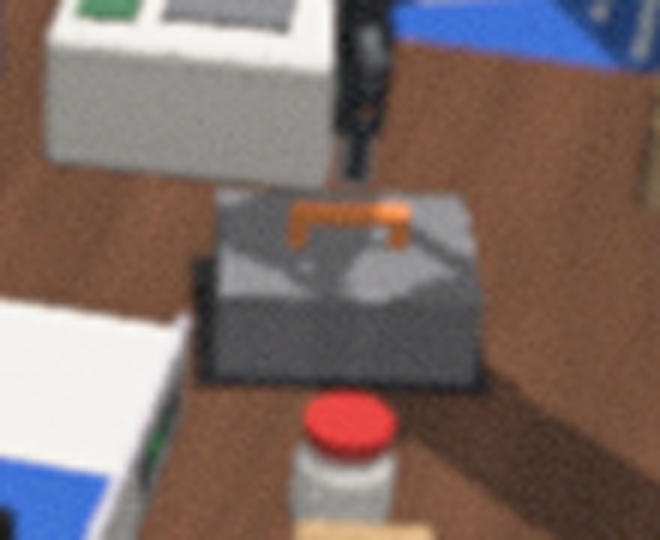

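The side crop shows the lid unmoved on the mat, bar at (350,213), with the gripper above it. I'll grip it at the same offset as before.

Call:
{"method": "play_rows", "body": {
  "moves": [
    [[0,0,0,-0.035,0.06,0,60],[0,0,0,0,0,0.25,60],[0,0,0,0,0,0.2,60],[0,0,0,0,0,0.06,60],[0,0,0,0,0,0,60]]
  ]
}}

```text
time: 53.92
tool_pos: [0.4563, -0.325, 0.0813]
tcp_rot: [-3.117, -0.387, 0.001]
wrist_force: [-0.2, -0.2, -0.1]
width: 0.701
grip_force: 0.0
```

Call:
{"method": "play_rows", "body": {
  "moves": [
    [[0,0,0,0,0,0,60],[0,0,0,0,0,0,60]]
  ]
}}

```text
time: 54.08
tool_pos: [0.4578, -0.3262, 0.0835]
tcp_rot: [3.115, 0.387, 0.004]
wrist_force: [-0.6, 0.2, 0.1]
width: 0.707
grip_force: 0.0
```

```bash
python3 - <<'E'
from h import *
plan(.455,-.3238,.0755,14)
E
```

```text
t 54.08 tcp [ 0.4578 -0.3262  0.0835] yaw 14.15 q6 0.66 w 0.707 F [-0.6  0.2  0.1]
  turn units [ 0.005 -0.004  0.005] shift now-axes [-0.022 -0.031  0.08 ] shift after turn [-0.021 -0.03   0.08 ]
```

Call:
{"method": "play_rows", "body": {
  "moves": [
    [[0,0,0,-0.02,-0.025,0.08,60],[0,0,0,0,0,0,60],[0,0,0,0,0,0,5],[0,0,0,0,0,0,5],[0,0,0,0,0,0,5]]
  ],
  "newtons": 60
}}

```text
time: 54.5
tool_pos: [0.454, -0.3233, 0.0736]
tcp_rot: [3.117, 0.387, 0.0]
wrist_force: [-0.5, 0.2, 0.1]
width: 0.283
grip_force: 0.0
```

Call:
{"method": "play_rows", "body": {
  "moves": [
    [[0,0,0,0,0,0,5],[0,0,0,0,0,0,5],[0,0,0,0,0,0,5],[0,0,0,0,0,0,5]]
  ]
}}

```text
time: 54.83
tool_pos: [0.4542, -0.3236, 0.0738]
tcp_rot: [3.117, 0.387, 0.001]
wrist_force: [0.1, -0.2, 2.4]
width: 0.149
grip_force: 59.2
```

Call:
{"method": "play_rows", "body": {
  "moves": [
    [[0,0,0,0,0,-0.1,5],[0,0,0,0,0,-0.2,5],[0,0,0,0,0,-0.35,5],[0,0,0,0,0,-0.35,5],[0,0,0,0,0,-0.35,5]]
  ]
}}

```text
time: 55.25
tool_pos: [0.4528, -0.3224, 0.2089]
tcp_rot: [-3.116, -0.386, 0.003]
wrist_force: [-0.2, -0.9, -1.6]
width: 0.152
grip_force: 58.8
```

Call:
{"method": "play_rows", "body": {
  "moves": [
    [[0,0,0,0,0,-0.35,5],[0,0,0,0,0,-0.1,5],[0,0,0,0,0,0,5],[0,0,0,0,0,0,5]]
  ]
}}

```text
time: 55.58
tool_pos: [0.4535, -0.3229, 0.2527]
tcp_rot: [-3.117, -0.387, 0.001]
wrist_force: [0.3, 0.4, -2.7]
width: 0.148
grip_force: 58.8
```

```bash
python3 - <<'E'
from h import *
plan(.4835,.3155,.25,2.75)
E
```

```text
t 55.58 tcp [ 0.4535 -0.3229  0.2527] yaw 14.14 q6 0.66 w 0.148 F [ 0.3  0.4 -2.7]
  turn units [-0.001  0.001  0.398] shift now-axes [ 1.851 -6.117  0.029] shift after turn [ 0.606 -6.362  0.027]
```

```bash
python3 - <<'E'
from h import *
for n,roi in(('top',(150,165,212,235)),('side',(200,220,300,300))):
    t=cam(n);P=cloud(t)
    m=(P[...,2]>.003)&(P[...,0]<.59)&(P[...,0]>.36)&(P[...,1]>.21)&(P[...,1]<.42); r=blob(t,m,0,roi); print(n,'flange',rect(P[r[1],r[0],:2]),rect(onz(t,np.c_[r[0],r[1]],.008)[:,:2]))
    m=m&(abs(P[...,2]-.03)<.005); r=blob(t,m,0,roi); print(n,'block',rect(onz(t,np.c_[r[0],r[1]],.03)[:,:2]))
E
```

```text
top flange [ 0.4768  0.3198  0.2212  0.1936 -1.2524] [ 0.4768  0.3194  0.2208  0.1923 -1.4516]
top block [0.4845 0.3179 0.1561 0.1233 2.4751]
side flange [0.484  0.312  0.1853 0.1659 1.1082] [0.4837 0.3156 0.1865 0.1632 0.4393]
side block [0.4838 0.3198 0.1565 0.1269 2.5436]
```

Call:
{"method": "play_rows", "body": {
  "moves": [
    [[0,0,0.2,0,0,0,5],[0,0,0.2,0,0,0,5],[0,0,0,0,0,0,5],[0,0,0,0.034,-0.2,0,5],[0,0,0,0.034,-0.353,0,5]]
  ]
}}

```text
time: 56.1
tool_pos: [0.4573, -0.2691, 0.2508]
tcp_rot: [-3.14, -0.073, 0.005]
wrist_force: [0.9, 0.4, -3.0]
width: 0.15
grip_force: 58.9
```

Call:
{"method": "play_rows", "body": {
  "moves": [
    [[0,0,0,0.034,-0.353,0,5],[0,0,0,0.034,-0.353,0,5],[0,0,0,0.034,-0.353,0,5],[0,0,0,0.034,-0.353,0,5],[0,0,0,0.034,-0.353,0,5]]
  ]
}}

```text
time: 56.52
tool_pos: [0.4654, -0.0888, 0.2513]
tcp_rot: [-3.14, -0.078, 0.005]
wrist_force: [0.7, -0.2, -1.6]
width: 0.15
grip_force: 58.9
```

Call:
{"method": "play_rows", "body": {
  "moves": [
    [[0,0,0,0.034,-0.353,0,5],[0,0,0,0.034,-0.353,0,5],[0,0,0,0.034,-0.353,0,5],[0,0,0,0.034,-0.353,0,5],[0,0,0,0.034,-0.353,0,5]]
  ]
}}

```text
time: 56.93
tool_pos: [0.4741, 0.0881, 0.2514]
tcp_rot: [3.14, 0.079, -0.005]
wrist_force: [0.4, 0.2, -2.5]
width: 0.149
grip_force: 58.9
```

Call:
{"method": "play_rows", "body": {
  "moves": [
    [[0,0,0,0.034,-0.353,0,5],[0,0,0,0.034,-0.353,0,5],[0,0,0,0.034,-0.353,0,5],[0,0,0,0.034,-0.353,0,5],[0,0,0,0.034,-0.353,0,5]]
  ]
}}

```text
time: 57.35
tool_pos: [0.4829, 0.2649, 0.2511]
tcp_rot: [3.139, 0.079, -0.005]
wrist_force: [0.4, -0.2, -1.7]
width: 0.153
grip_force: 58.9
```

Call:
{"method": "play_rows", "body": {
  "moves": [
    [[0,0,0,0.03,-0.2,0,5],[0,0,0,0,0,0,5],[0,0,0,0,0,0,5],[0,0,0,0,0,0,5]]
  ]
}}

```text
time: 57.68
tool_pos: [0.4854, 0.2829, 0.2515]
tcp_rot: [3.139, 0.076, -0.005]
wrist_force: [0.5, -0.2, -2.6]
width: 0.15
grip_force: 59.0
```

```bash
python3 - <<'E'
from h import *
plan(.4835,.3155,.15,2.75)
E
```

```text
t 57.68 tcp [0.4854 0.2829 0.2515] yaw 2.79 q6 2.01 w 0.15 F [ 0.5 -0.2 -2.6]
  turn units [0.004 0.006 0.001] shift now-axes [-0.    -0.329  1.015] shift after turn [-0.004 -0.327  1.015]
```

Call:
{"method": "play_rows", "body": {
  "moves": [
    [[0,0,0,0,-0.17,0,5],[0,0,0,0,-0.165,0,5],[0,0,0,0,0,0,5],[0,0,0,0,0,0.25,5],[0,0,0,0,0,0.3,5]]
  ]
}}

```text
time: 58.1
tool_pos: [0.4871, 0.317, 0.201]
tcp_rot: [-3.138, -0.073, -0.01]
wrist_force: [1.1, 0.5, -2.0]
width: 0.147
grip_force: 59.2
```

Call:
{"method": "play_rows", "body": {
  "moves": [
    [[0,0,0,0,0,0.3,5],[0,0,0,0,0,0.3,5],[0,0,0,0,0,0.15,5],[0,0,0,0,0,0,5],[0,0,0,0,0,0,5]]
  ]
}}

```text
time: 58.52
tool_pos: [0.484, 0.3153, 0.1222]
tcp_rot: [3.139, 0.072, -0.004]
wrist_force: [0.4, 0.7, -1.6]
width: 0.149
grip_force: 59.1
```

Call:
{"method": "play_rows", "body": {
  "moves": [
    [[0,0,0,0,0,0,5],[0,0,0,0,0,0,5]]
  ]
}}

```text
time: 58.68
tool_pos: [0.4864, 0.3176, 0.1257]
tcp_rot: [-3.139, -0.073, -0.006]
wrist_force: [-1.1, -0.2, -1.3]
width: 0.143
grip_force: 59.1
```

```bash
python3 - <<'E'
from h import *
plan(.485,.3165,.0788,2.7)
E
```

```text
t 58.68 tcp [0.4864 0.3176 0.1257] yaw 2.66 q6 2.06 w 0.143 F [-1.1 -0.2 -1.3]
  turn units [-0.003 -0.007 -0.001] shift now-axes [-0.016  0.011  0.469] shift after turn [-0.015  0.01   0.469]
```

Call:
{"method": "play_rows", "body": {
  "moves": [
    [[0,0,0,-0.01,0.01,0.08,5],[0,0,0,0,0,0.08,5],[0,0,0,0,0,0.06,5],[0,0,0,0,0,0.03,5],[0,0,0,0,0,0,5]]
  ]
}}

```text
time: 59.1
tool_pos: [0.4827, 0.3156, 0.0968]
tcp_rot: [3.139, 0.074, -0.004]
wrist_force: [-0.3, 0.0, -2.9]
width: 0.15
grip_force: 59.1
```

Call:
{"method": "play_rows", "body": {
  "moves": [
    [[0,0,0,0,0,0.03,5],[0,0,0,0,0,0.03,5],[0,0,0,0,0,0,5]]
  ]
}}

```text
time: 59.35
tool_pos: [0.4835, 0.316, 0.0918]
tcp_rot: [3.14, 0.074, -0.001]
wrist_force: [-0.7, -0.5, -3.0]
width: 0.147
grip_force: 59.1
```

```bash
python3 - <<'E'
from h import *
plan(.485,.3165,.0788,2.7)
E
```

```text
t 59.35 tcp [0.4835 0.316  0.0918] yaw 2.69 q6 2.06 w 0.147 F [-0.7 -0.5 -3. ]
  turn units [ 0.001  0.002 -0.   ] shift now-axes [ 0.015 -0.004  0.13 ] shift after turn [ 0.015 -0.004  0.13 ]
```

Past the rim with no contact force, so I'll continue down to the flange.

Call:
{"method": "play_rows", "body": {
  "moves": [
    [[0,0,0,0.01,0,0.04,5],[0,0,0,0,0,0.04,5],[0,0,0,0,0,0.03,5],[0,0,0,0,0,0.01,5],[0,0,0,0,0,0,5]]
  ]
}}

```text
time: 59.77
tool_pos: [0.4844, 0.316, 0.0798]
tcp_rot: [3.14, 0.074, -0.002]
wrist_force: [0.1, -0.2, -2.2]
width: 0.145
grip_force: 59.2
```

Call:
{"method": "play_rows", "body": {
  "moves": [
    [[0,0,0,0,0,0.01,5],[0,0,0,0,0,0.01,5],[0,0,0,0,0,0,5],[0,0,0,0,0,0,5]]
  ]
}}

```text
time: 60.1
tool_pos: [0.485, 0.3163, 0.0789]
tcp_rot: [-3.14, -0.073, -0.001]
wrist_force: [-0.8, -0.6, 0.2]
width: 0.146
grip_force: 59.5
```

Contact at the expected height of 0.079. One more millimetre, then release, back away and verify.

Call:
{"method": "play_rows", "body": {
  "moves": [
    [[0,0,0,0,0,0.01,5],[0,0,0,0,0,0,5],[0,0,0,0,0,0,30],[0,0,0,0,0,0,60],[0,0,0,0,0,0,60]]
  ]
}}

```text
time: 60.52
tool_pos: [0.4851, 0.3164, 0.0775]
tcp_rot: [-3.14, -0.073, -0.001]
wrist_force: [-0.2, -0.8, -0.5]
width: 0.565
grip_force: 0.0
```

Call:
{"method": "play_rows", "body": {
  "moves": [
    [[0,0,0,0,0,0,60],[0,0,0,0,0,-0.1,60],[0,0,0,0,0,-0.3,60],[0,0,0,0,0,-0.35,60],[0,0,0,0,0,-0.35,60]]
  ]
}}

```text
time: 60.93
tool_pos: [0.4841, 0.3158, 0.1882]
tcp_rot: [3.14, 0.074, -0.003]
wrist_force: [1.1, 0.2, -0.8]
width: 0.702
grip_force: 0.0
```

Call:
{"method": "play_rows", "body": {
  "moves": [
    [[0,0,0,0,0,-0.3,60],[0,0,0,0,0.35,0,60],[0,0,0,0,0.35,0,60],[0,0,0,0,0.35,0,60],[0,0,0,0,0.35,0,60]]
  ]
}}

```text
time: 61.35
tool_pos: [0.4914, 0.1753, 0.2186]
tcp_rot: [-3.14, -0.075, -0.003]
wrist_force: [0.6, -1.0, -0.2]
width: 0.7
grip_force: 0.0
```

Call:
{"method": "play_rows", "body": {
  "moves": [
    [[0,0,0,0,0.35,0,60],[0,0,0,0,0.35,0,60],[0,0,0,0,0.35,0,60],[0,0,0,0,0.35,0,60],[0,0,0,0,0.35,0,60]]
  ]
}}

```text
time: 61.77
tool_pos: [0.4995, -0.0001, 0.2184]
tcp_rot: [3.141, 0.074, 0.002]
wrist_force: [0.7, 0.2, -0.6]
width: 0.705
grip_force: 0.0
```

Call:
{"method": "play_rows", "body": {
  "moves": [
    [[0,0,0,0,0.35,0,60],[0,0,0,0,0.35,0,60],[0,0,0,0,0.35,0,60],[0,0,0,0,0.35,0,60],[0,0,0,0,0,0,60]]
  ]
}}

```text
time: 62.18
tool_pos: [0.5064, -0.1439, 0.2185]
tcp_rot: [3.137, 0.066, 0.002]
wrist_force: [-0.1, 0.7, -0.2]
width: 0.702
grip_force: 0.0
```

```bash
python3 - <<'E'
from h import *
t=cam('top');P=cloud(t);hs=cv2.cvtColor(t['image'],cv2.COLOR_RGB2HSV); save(t['image'],'fin.png')
r=blob(t,(P[...,2]>.06)&(P[...,2]<.09),0,(150,165,210,235)); Q=P[r[1],r[0]]; print('lid',rect(onz(t,np.c_[r[0],r[1]],.072)[:,:2]))
A=np.c_[Q[:,:2]-Q[:,:2].mean(0),np.ones(len(Q))]; print('plane',np.linalg.lstsq(A,Q[:,2],rcond=None)[0],np.median(Q[:,2]))
r=blob(t,(hs[...,0]>95)&(hs[...,0]<125)&(hs[...,1]>120),0,(215,125,330,190)); print('cover',rect(onz(t,np.c_[r[0],r[1]],.074)[:,:2]))
def go(n,m,z,roi):
    r=blob(t,m,0,roi); print(n,rect(onz(t,np.c_[r[0],r[1]],z)[:,:2]))
go('amber',P[...,2]>.05,.1,(215,208,240,235)); go('jar',P[...,2]>.05,.075,(290,200,318,228)); go('box',P[...,2]>.02,.035,(255,205,292,242))
E
```

```text
lid [0.4844 0.3177 0.172  0.14   2.6346]
plane [-0.00390599  0.00179279  0.07219957] 0.07217623599835421
cover [ 6.03700e-01  7.54000e-02  1.71400e-01  1.35800e-01 -8.87927e+01]
amber [ 0.4044  0.1484  0.0474  0.0473 43.399 ]
jar [ 0.4165 -0.119   0.0924  0.0753 -2.0119]
box [ 3.83300e-01 -1.25000e-02  1.00200e-01  7.88000e-02 -7.77407e+01]
```

View pics/fin.png

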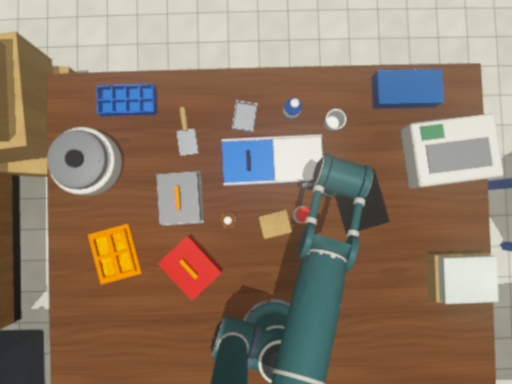

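The final view shows the lid level and seated at (180,198), top at 72 mm. The cover is shut at (248,160) and the other things on the bench are where they were. I'm handing in.

```bash
python3 -c "
from workcell import bot; print(bot.finish_job())"
```

```text
the job is handed in; nothing more can be done
None
```

The job is handed in: all four wax blocks stand two by two, wax face down, in the chiller with the blue cover fully shut, and the dust lid is back on the empty tray, seated and level; finished at about 62 s with nothing dropped (the hand-in returned no verdict).

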